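Fit the return spring of a carving jig

TASK

The swing arm on the wooden carving jig has lost its return spring, which lies on the wooden rest block. Drop the spring's down-turned pin right through the hole in the loose swing arm, then, without overstretching the spring, pull it so that the arm is drawn home against its stop, slip the eye over the headed post so that it sits down under the head, and let go. Move the arm only through the spring: keep the gripper itself off the jig, be gentle, and leave everything else on the bench where it is.

Things in the scene. Friction and masses are not known exactly. Their poses are not given: they have to be found in the camera images.
- spring: Steel tension spring lying level along its y on the rest, 0.2 kg. Origin: mid-length when unstretched, at the fittings' underside, z up. This body is its pin end: a flat-sided fitting 14 wide (x), 26 long (y +15..+41 mm), 20 high. Then 30 mm of coil (13 mm across, weak) and the like eye fitting (eye_fitting). It only stretches, never bends: held by one fitting it stays straight.
- pin_tip (a point): Lower round tip of the pin. The pin is a 6 mm thick round wire that leaves the pin fitting at mid height and turns straight down at spring y +53 mm, its tip 28 mm below the fittings' underside. Pin axis to eye centre: 110 mm unstretched.
- eye_fitting (a point): Middle of the underside of the eye fitting, the flat-sided block (14 x 26 x 20 mm high) at spring y -41..-15 mm when unstretched; a good place to hold the spring firmly for the whole job.
- eye (a point): Centre of the eye, a flat ring of 15 mm bore, 23 mm outside, 5 mm thick, at spring y -57 mm unstretched; it is level with the fittings' underside (2.5 mm above and 2.5 mm below it).
- eye_end (a joint): Stretch of the spring in m: 0 with coils closed; they open only above about 3 N of pull, then 130 N/m (about 5.6 N at 0.020, its stretch when fitted). The eye end moves along spring -y. It is spoilt beyond 0.040.
- rest: Fixed light-wood block under the spring, 50 (x) by 52 (y -13..+39) by 40 mm high, origin on its underside. The pin overhangs its +y end; under the eye fitting it is only an 8 mm wide rib (y -39..-13), so fingers can reach down past the fitting's sides; the eye overhangs.
- jig: Fixed wooden board 240 (x) by 270 (y) by 18 mm, origin at the centre of its underside, z up. It carries the swing arm (see pivot, hole_home), the headed post, a stop pin beside the arm at x +50, y +50 mm (top 54 mm above the bench), a fence at x 94..116, y -120..+10 mm (top 40 mm). The cork block lies at about x -90, y -110 mm.
- pivot (a point): Pivot bolt of the steel swing arm (jig x +100, y +70 mm). The arm points from here to jig -x: 32 mm wide to 117 mm from the pivot, then 20 mm wide to 162 mm, with a 22 mm wooden knob near its end (top 74 mm above the bench). Its flat plate is 8 mm thick, underside 40, top 48 mm above the bench. A 9 mm round hole goes through it on its centre line, 100 mm from the pivot.
- hole_home (a point): Fixed point of the jig: where the mouth of the arm's hole comes when the arm is home at its stop (jig x 0, y +70, z 48 mm). The arm's present swing is NOT measured: it starts 0.06 to 0.26 rad from home, its hole 6 to 26 mm towards jig +y. Stiff pivot: about 2 N at the hole moves it, and it stays where left; it turns freely enough for the spring to draw it home.
- post (a point): On the post's axis (jig x 0, y -65 mm), on the 22 mm wide foot that the eye comes to sit on, 46 mm above the bench. Above it a shaft 7 mm thick and 6.5 mm high, then a head of 10 mm diameter, 3 mm high, bevelled on top (top 55.5 mm above the bench). When fitted the eye bears on the far side of the shaft, under the head.
- sanding_block: Loose cork sanding block, 50 x 34 x 26 mm, on a corner of the jig; leave alone. Origin at its underside or on its axis.
- tape_roll: Roll of tape, 84 mm across, 24 mm high; leave alone. Origin at its underside or on its axis.
- glue: Glue bottle, 60 mm across, 170 mm high; leave alone. Origin at its underside or on its axis.
- mallet: Hammer lying on the bench; leave alone. Origin at its underside or on its axis.
- gouge: Hand tool with a round handle lying on the bench; leave alone. Origin at its underside or on its axis.
- offcut: Wood offcut, 60 x 150 x 20 mm; leave alone. Origin at its underside or on its axis.
- screw_cup: Steel cup, 70 mm across, 50 mm high; leave alone. Origin at its underside or on its axis.
Things that resemble listed ones, but are neither listed nor needed, are in the scene too. What is shaped like the spring but orange is not meant.

How it is judged:
On the way:
1. the pin, through the arm's hole, has drawn the arm home: pin within 7 mm of the hole's home place, its tip at least 8 mm below the arm's top, the spring stretched by 12 mm or more (horizontal distance between pin_tip and hole_home below 0.007 m and z of pin_tip in the frame of jig below 0.04 m and value of joint eye_end above 0.012 m and not (horizontal distance between eye and post below 0.006 m and z of eye in the frame of post below 0.007 m)), for 0.1 s.
At the end, for the whole second after the job is handed in: Pin through the hole, arm home (tip within 7 mm in plan of the hole's home, 10 mm or more below the arm's top); eye round the post (within 6 mm) and under its head (centre under 7 mm above the foot); spring stretched 15 mm or more, at rest, released (horizontal distance between pin_tip and hole_home below 0.007 m and z of pin_tip in the frame of jig below 0.038 m and horizontal distance between eye and post below 0.006 m and z of eye in the frame of post between -0.003 and 0.007 m and value of joint eye_end above 0.015 m and linear speed of spring below 0.02 m/s); the robot touches nothing.
It fails at once if the spring is overstretched (more than 40 mm) (value of joint eye_end above 0.04 m).
It fails at once if the spring is forced against the jig with more than 35 N (contact force between spring and jig above 35 N).
It fails at once if the gripper itself presses on the jig (more than 2 N) (contact force between any of the fingers, the arm and jig above 2 N).
It fails at once if another thing on the bench is moved by more than 20 mm (distance of any of sanding_block, tape_roll, glue, mallet, gouge, offcut, screw_cup from where it was at the start of the episode above 0.02 m).
It also fails if it takes over 51 s, if anything falls off the work surface, if the arm or the gripper's body presses on something with over 40 N, if the wrist force passes 120 N, or if a joint passes its speed limit or range.

ROBOT

A 6-joint arm with a two-finger parallel gripper is mounted at the origin on the work surface. World frame = base frame: x ahead of the robot, y to its left, z up, the work surface at z = 0. Lengths are in m, angles in rad, forces in N, time in s.
With the tool pointing down it reaches from about 0.35 to 0.975 m from the base axis. Payload 4.9 kg.
Tool frame: the origin (TCP) lies at the very end of the fingers, on their centre line; the grasp point (between the pads) lies 19 mm behind it (manip.grasp_offset is the distance from the TCP to the grasp point, in m); z points along the fingers, y is the line along which they close (so a half turn about z gives the same grasp; the last joint's range is limited). The gripper opens to 85 mm and grips with 20 to 120 N. Pads are 22 mm wide; open, the fingers measure 114 mm over their backs; the gripper's body (76 mm by 85 mm) begins 54 mm behind the grasp point. The pads swing forward as they close: fully open they stand 13 mm farther back than shut.
Start: joints at [1.07, 0.053, 1.613, -0, 1.476, -0.119], TCP at [0.233, 0.58, 0.231] pointing down, gripper open.
Joint ranges: [-3.01, 3.01], [-1.01, 2.22], [0.06, 2.58], [-1.02, 4.17], [0.09, 2.62], [-3.14, 3.14]. Speed limits (rad/s): [2.57, 2.57, 3.14, 3.14, 3.14, 3.14].

INTERFACE

Orientations are given as a unit quaternion [w, x, y, z].
In Python, from plant import manip, eyes, job_done, models gives the robot as it stands.
- The arm moves only by the tool servo_tool, never from a script. Its argument "motion" is one flat list of numbers, 5 for each row, row after row: the opening, from -1 (shut) to 1 (fully open), then the shift along the tool's x, y, z normalised to -1 to 1, where 1 is 120 mm, then the turn about the tool's z normalised to -1 to 1, where 1 is 45 degrees. A call has 1 to 5 rows; each row is the pose to reach, as a shift and turn from the pose commanded when the call began, along the tool's axes at that moment; what a row does not reach only later rows make up. A row lasts 1/8 s, in which the tool goes at most 62.5 mm and 10.7 degrees, less where a joint would pass 70% of its speed; a pose out of reach is approached as far as the arm can. A call with a number of a shift or a turn outside -1 to 1 is refused whole. A call with a gripper value outside its range is refused whole. The fingers move at their own pace and stop on an object; the grip force is fixed at half the most. Time passes only in rows, so rows that repeat a pose let the fingers close. It gives the time, the measured TCP pose, the force, the opening and the grip force at its end, in the units of the state.
- manip.state(): the state, without advancing time (a new reading comes with each control period).
- eyes.grab_frame(name): name is "side" or "top"; returns (picture, depth): 384x512x3 uint8, red, green, blue; 384x512 float32, m along the optical axis (not along the pixel's ray), 0 where there is no reading.
- eyes.camera_params(name): a dict with "fov_y" (degrees; the focal length in pixels is half the picture's height over the tangent of half this angle, whatever the lens; pixels are square), "cx", "cy" (the principal point, pixels), "pose" (4x4, takes a point from camera to world coordinates). Camera axes: x right, y up, looking along -z (the intrinsics and any distortion apply to the point x, -y, -z); pixel columns grow to the right and rows downward; lengths in m; the calibration is good to about 2 mm. A picture is of the moment at which its call begins. camera_params takes no time and is no camera call.
- job_done(): hands the job in; it is judged then, once.
Trained networks look in the newest picture that a camera, given by its name, has taken for a name from the list of things; names that differ only in an ending like _2 or _b are one class to them, and where a whole thing is asked for, a point or a joint stands for the part that bears it (a point fixed in the world has none). Each returns a list of dicts, best first, with "p" (0 to 1); they miss things now and then, are a little off and sometimes report something else, mostly with a low value. They report only what shows in the picture. A call takes as long as a camera call. They do not tell look-alikes from the thing itself.
- models.regions_of(camera, label): "mask" (384x512 bool, what is visible of it) and "pixel" ([column, row] in pixels, amid what is visible of it).
The state is a dict: "time": time; "joint_pos": joint angles; "joint_vel": joint speeds; "joint_efforts": joint torques, N m; "tool_pos": TCP position; "tool_rot": TCP orientation; "contact_force": force on the tool from outside, world axes, zero at the start; "ft_torque": the same for the moment, N m; "gripper_width": opening from 0.0 (shut) to 1.0 (fully open); "grasp_force": force on a finger pad.
Only numpy, scipy, OpenCV 4.12 (cv2) and the standard library are available. Lean on these libraries where they do the work, as an engineer would, in place of code of your own. Each camera call takes 0.05 s, during which the arm holds its last target. There are 200 camera calls.

## Working session

There is one attempt and no reset: what is moved stays moved. The work goes in short steps, Python scripts to look and compute and a tool call to move; the robot and the scene stay as the last step left them, time stands still between calls to the robot, and variables do not carry over. Pictures are saved under pics/ and viewed, at most 10 in all, crops included, and the job is handed in when it is done.

Besides the shell and the picture viewer there is one more tool, called after ">>>" by a JSON object that holds its "fn" and its "kwargs", one argument or row to a line. servo_tool: Moves the arm, as the interface text tells. Its arguments: {"type":"object","properties":{"motion":{"type":"array","items":{"type":"number","minimum":-1,"maximum":1}}},"required":["motion"]}

```bash
mkdir -p pics; ls
cat > h.py <<'E'
import numpy as np, cv2
from plant import manip, eyes, job_done, models
def grab(n):
    p,d=eyes.grab_frame(n); return p,d
def proj(n,P):
    c=eyes.camera_params(n); f=192/np.tan(np.radians(c['fov_y']/2)); T=np.linalg.inv(c['pose'])
    P=np.atleast_2d(P); q=P@T[:3,:3].T+T[:3,3]
    return np.c_[c['cx']+f*q[:,0]/-q[:,2], c['cy']+f*-q[:,1]/-q[:,2]]
def ray(n,uv):
    c=eyes.camera_params(n); f=192/np.tan(np.radians(c['fov_y']/2)); uv=np.atleast_2d(uv)
    d=np.c_[(uv[:,0]-c['cx'])/f,-(uv[:,1]-c['cy'])/f,-np.ones(len(uv))]
    return c['pose'][:3,3], d@c['pose'][:3,:3].T
def atz(n,uv,z):
    o,d=ray(n,uv); return o+d*((z-o[2])/d[:,2])[:,None]
def atd(n,uv,depth):
    o,d=ray(n,uv); return o+d*np.atleast_1d(depth)[:,None]
E
python3 - <<'E'
from h import *
for n in ('top','side'):
    p,d=grab(n); np.savez(f'{n}0.npz',p=p,d=d)
    cv2.imwrite(f'pics/{n}0.png',p[:,:,::-1])
    c=eyes.camera_params(n); print(n,c['fov_y'],c['cx'],c['cy'],c.keys()); print(c['pose'].round(3))
    for l in ('spring','jig','rest','eye_fitting','pivot','sanding_block'):
        for r in models.regions_of(n,l)[:3]:
            m=r['mask']; z=d[m]; z=z[z>0]
            print(l,round(r['p'],2),np.round(r['pixel']),m.sum(),atd(n,r['pixel'],np.median(z)).round(3) if len(z) else '')
print(manip.state(), getattr(manip,'grasp_offset',None))
E
```

```text
pics
top 55.766110400154965 251.11994301523856 189.68808771531084 dict_keys(['fov_y', 'cx', 'cy', 'pose'])
[[-0.024  0.984 -0.178  0.345]
 [-1.    -0.021  0.018  0.048]
 [ 0.014  0.178  0.984  1.168]
 [ 0.     0.     0.     1.   ]]
spring 0.74 [369. 199.] 213 [[ 0.516 -0.353  0.012]]
spring 0.7 [311. 192.] 129 [[ 0.534 -0.158  0.058]]
spring 0.63 [313. 164.] 205 [[ 0.636 -0.177  0.012]]
jig 0.94 [212. 191.] 6007 [[0.551 0.151 0.022]]
jig 0.2 [321. 190.] 52 [[ 0.539 -0.188  0.06 ]]
rest 0.65 [309. 198.] 218 [[ 0.521 -0.155  0.037]]
rest 0.32 [319. 193.] 137 [[ 0.532 -0.184  0.058]]
rest 0.16 [209. 192.] 6002 [[0.547 0.164 0.021]]
eye_fitting 0.67 [372. 203.] 41 [[ 0.503 -0.361  0.017]]
eye_fitting 0.66 [324. 188.] 43 [[ 0.545 -0.197  0.062]]
eye_fitting 0.66 [319. 168.] 71 [[ 0.622 -0.196  0.015]]
pivot 0.9 [211. 190.] 6035 [[0.554 0.156 0.023]]
pivot 0.24 [374. 284.] 275 [[ 0.251 -0.342  0.023]]
sanding_block 0.58 [208. 187.] 6058 [[0.564 0.164 0.024]]
sanding_block 0.48 [250. 215.] 179 [[0.469 0.033 0.046]]
side 54.55411759745908 257.88828379055377 187.91689134353604 dict_keys(['fov
[... 707 characters left out ...]
nt_pos': array([ 1.06999474e+00,  5.26573940e-02,  1.61291042e+00, -4.89298306e-05,
        1.47599535e+00, -1.19046389e-01]), 'joint_vel': array([ 0.00079997,  0.00106719,  0.00182908, -0.0004665 ,  0.0001686 ,
        0.00064198]), 'joint_efforts': array([-1.27477451e-03, -3.93560243e+01, -3.70364642e+01, -1.39108638e-04,
        3.12185866e-04,  1.18991341e-05]), 'tool_pos': array([0.23287166, 0.57997126, 0.23132378]), 'tool_rot': array([2.76912965e-05, 1.89718356e-01, 9.81838553e-01, 6.61307648e-06]), 'contact_force': array([-0.79056446, -0.00119841, -0.12826665]), 'ft_torque': array([ 0.03026535, -0.02166819,  0.02115512]), 'grasp_force': 0.0, 'gripper_width': 0.9978775117905166} 0.0187
```

Run:
```python
import numpy as np,cv2
p=np.load('top0.npz')['p'][:,:,::-1]; s=np.load('side0.npz')['p'][:,:,::-1]
cv2.imwrite('pics/a.png',cv2.resize(p[100:325,130:430],(800,600),interpolation=cv2.INTER_CUBIC))
cv2.imwrite('pics/b.png',cv2.resize(s[120:330,160:440],(800,600),interpolation=cv2.INTER_CUBIC))
```

```text
(no output)
```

View pics/a.png

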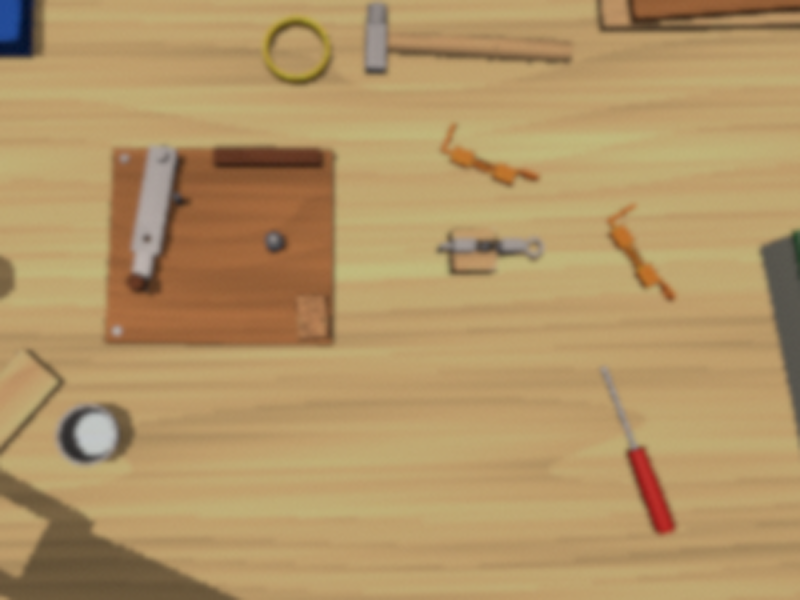

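View pics/b.png

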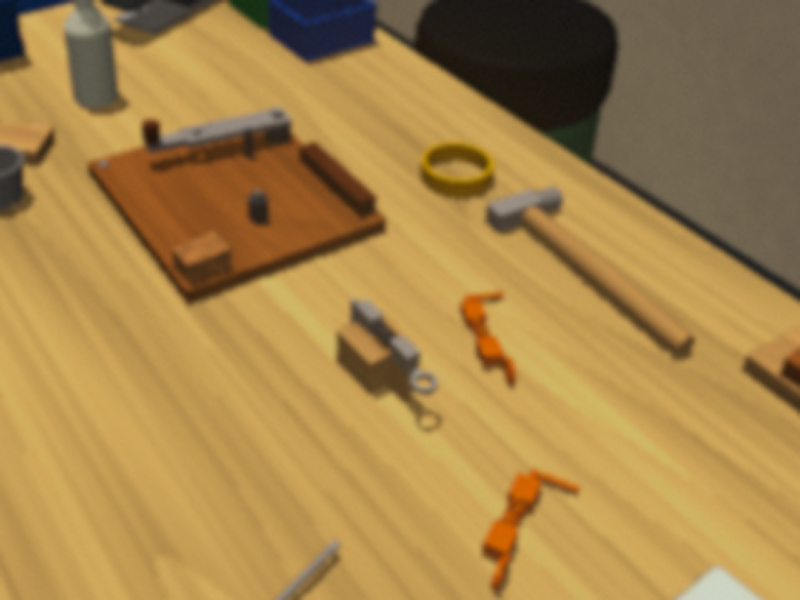

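The grey spring is at top pixel (314,192) and side pixel (299,242), on the rest block. The orange ones at top (313,164) and (369,199) are decoys. The jig is nearly aligned with the world axes: post at top pixel (233,190), arm hole at about (185,189).

```bash
cat > fit.py <<'E'
from h import *
from scipy.optimize import least_squares
def fit(obs,x0):
    def f(p):
        c,s=np.cos(p[2]),np.sin(p[2]); r=[]
        for n,L,uv in obs:
            W=[p[0]+c*L[0]-s*L[1],p[1]+s*L[0]+c*L[1],L[2]]
            r+=list(proj(n,W)[0]-uv)
        return np.array(r)
    s=least_squares(f,x0,loss='soft_l1',f_scale=.5); return s.x,f(s.x).reshape(-1,2)
T=lambda u,v:np.array([130+u*.375,100+v*.375])-.3; S=lambda u,v:np.array([160+u*.35,120+v*.35])-.3
E
python3 - <<'E'
from fit import *
jt=[('top',(.12,.135,.018),T(113,150)),('top',(.12,-.135,.018),T(333,150)),('top',(-.12,-.135,.018),T(333,343)),('top',(-.12,.135,.018),T(106,343)),('top',(0,-.065,.0555),T(275,240)),('top',(.1,.07,.052),T(163,156))]
js=[('side',(-.12,-.135,.018),S(190,288)),('side',(-.12,.135,.018),S(92,165)),('side',(.12,-.135,.018),S(383,220)),('side',(0,-.065,.0555),S(259,194)),('side',(.1,.07,.052),S(280,115))]
for o in (jt,js,jt+js):
    x,r=fit(o,[.55,.15,0]); print('jig',x.round(4)); print(r.round(1).tolist())
rt=[('top',(0,-.057,.040),T(534,248)),('top',(0,.052,.052),T(445,248)),('top',(0,-.028,.06),T(515,246)),('top',(0,.028,.06),T(466,245))]
rs=[('side',(0,-.057,.040),S(424,381)),('side',(0,-.028,.06),S(404,346)),('side',(0,.028,.06),S(367,311))]
for o in (rt,rs,rt+rs):
    x,r=fit(o,[.53,-.17,0]); print('spr',x.round(4)); print(r.round(1).tolist())
print('hole',atz('top',T(147,239),.048))
# depth check
d=np.load('top0.npz')['d']
for n,uv in (('post',T(275,240)),('arm',T(155,200)),('eyefit',T(515,246)),('board',T(200,280)),('pinfit',T(466,245))):
    u=uv.round().astype(int); print(n,atd('top',uv,np.median(d[u[1]-1:u[1]+2,u[0]-1:u[0]+2])).round(4))
E
```

```text
jig [ 0.5501  0.1506 -0.0249]
[[0.2, -0.8], [0.3, -0.4], [0.3, 0.7], [-0.3, 0.5], [-0.1, -0.3], [-0.4, 0.2]]
jig [ 0.5521  0.1476 -0.0267]
[[-0.5, 2.1], [-1.3, -0.5], [2.7, 0.1], [0.5, -0.7], [-0.1, -0.4]]
jig [ 0.551   0.15   -0.0249]
[[0.3, -1.1], [0.5, -0.7], [0.5, 0.4], [-0.1, 0.2], [0.1, -0.6], [-0.2, -0.1], [-1.1, 1.8], [-1.9, -0.7], [2.0, -0.2], [-0.1, -1.0], [-0.8, -0.7]]
spr [ 0.5347 -0.1653 -0.0099]
[[0.4, 0.1], [-0.1, -0.2], [-0.3, -0.2], [0.1, 0.4]]
spr [ 0.5354 -0.1621  0.0225]
[[0.0, 0.5], [0.2, -0.1], [-0.2, -0.4]]
spr [ 5.347e-01 -1.642e-01  1.000e-04]
[[0.0, -0.1], [-0.5, -0.0], [-0.7, -0.3], [-0.3, 0.5], [-0.1, 1.3], [0.3, 0.6], [0.2, 0.1]]
hole [[0.55338012 0.23551126 0.048     ]]
post [[0.5481 0.0853 0.0532]]
arm [[0.5998 0.2263 0.049 ]]
eyefit [[ 0.5336 -0.194   0.0611]]
board [[0.5077 0.1769 0.0179]]
pinfit [[ 0.5362 -0.1371  0.0599]]
```

>>> {"fn": "servo_tool", "kwargs": {
  "motion": [0,-0.33,-0.33,0,0.2,0,-0.66,-0.66,0,0.4,0,-1,-1,0,0.6,0,-1,-1,0,0.8,0,-1,-1,0,1]
}}

```text
time: 1.32
tool_pos: [0.3, 0.4232, 0.2316]
tool_rot: [0.0, 0.554, 0.833, 0.0]
contact_force: [-0.4, -0.2, -0.2]
gripper_width: 0.499
grasp_force: 0.0
```

>>> {"fn": "servo_tool", "kwargs": {
  "motion": [0,-0.5,0,0,0.2,0,-1,0,0,0.4,0,-1,0,0,0.505,0,-1,0,0,0.505]
}}

```text
time: 1.82
tool_pos: [0.347, 0.3131, 0.2315]
tool_rot: [-0.0, 0.705, 0.709, 0.0]
contact_force: [-0.4, 0.8, 0.4]
gripper_width: 0.496
grasp_force: 0.0
```

>>> {"fn": "servo_tool", "kwargs": {
  "motion": [0,-0.5,0.5,0,0,0,-1,1,0,0,0,-1,1,0,0]
}}

```text
time: 2.2
tool_pos: [0.4687, 0.1936, 0.2315]
tool_rot: [0.0, 0.704, 0.71, 0.0]
contact_force: [0.4, -0.1, -0.1]
gripper_width: 0.496
grasp_force: 0.0
```

>>> {"fn": "servo_tool", "kwargs": {
  "motion": [0,-0.5,0.4,0,0,0,-1,0.57,0,0,0,-1,0.57,0,0]
}}

```text
time: 2.58
tool_pos: [0.5378, 0.0729, 0.2311]
tool_rot: [-0.0, 0.705, 0.709, -0.0]
contact_force: [0.7, 0.4, -0.3]
gripper_width: 0.504
grasp_force: 0.0
```

>>> {"fn": "servo_tool", "kwargs": {
  "motion": [0,-0.5,0,0,0,0,-1,0,0,0,0,-1,0,0,0]
}}

```text
time: 2.95
tool_pos: [0.5375, -0.047, 0.2313]
tool_rot: [0.0, 0.706, 0.709, -0.0]
contact_force: [0.3, 0.2, -0.0]
gripper_width: 0.5
grasp_force: 0.0
```

>>> {"fn": "servo_tool", "kwargs": {
  "motion": [0,-0.5,0,0.2,0,0,-1,0,0.4,0,0,-1,0,0.7,0,0,-1,0,0.7,0]
}}

```text
time: 3.45
tool_pos: [0.5364, -0.1627, 0.1436]
tool_rot: [-0.004, 0.704, 0.71, -0.001]
contact_force: [-0.3, 1.0, 0.4]
gripper_width: 0.499
grasp_force: 0.0
```

>>> {"fn": "servo_tool", "kwargs": {
  "motion": [0,-0.25,-0.01,0,0,0,-0.25,-0.01,0.3,0,0,-0.25,-0.01,0.6,0,0,-0.25,-0.01,0.92,0,0,-0.25,-0.01,0.92,0]
}}

```text
time: 4.08
tool_pos: [0.5362, -0.1923, 0.0352]
tool_rot: [-0.003, 0.704, 0.711, -0.001]
contact_force: [-0.6, -0.0, 0.2]
gripper_width: 0.496
grasp_force: 0.0
```

>>> {"fn": "servo_tool", "kwargs": {
  "motion": [-0.4,0,0,0,0,-0.7,0,0,0,0,-1,0,0,0,0,-1,0,0,0,0,-1,0,0,0,0]
}}

```text
time: 4.7
tool_pos: [0.5394, -0.1955, 0.0401]
tool_rot: [0.002, 0.705, 0.71, 0.001]
contact_force: [-0.9, 2.8, 7.1]
gripper_width: 0.145
grasp_force: 60.2
```

Run:
```python
from h import *
im=[]
for n,(u,v) in (('top',(314,190)),('side',(300,240))):
    p,d=grab(n); np.savez(f'{n}1.npz',p=p,d=d)
    im.append(cv2.resize(p[v-38:v+37,u-50:u+50,::-1],(400,300),interpolation=cv2.INTER_CUBIC))
cv2.imwrite('pics/c.png',np.hstack(im)); s=manip.state(); print(s['tool_pos'],s['contact_force'],s['ft_torque'],s['gripper_width'],s['joint_pos'],s['time'])
```

```text
[ 0.53943475 -0.19547834  0.04014538] [-0.71954355  3.26637656  6.57452031] [0.47996318 0.12592794 0.01844247] 0.14929697676466785 [-4.77948873e-01  1.25419223e-01  1.87570872e+00  1.35971076e-03
  1.13621224e+00 -4.85431881e-01] 4.8
```

View pics/c.png

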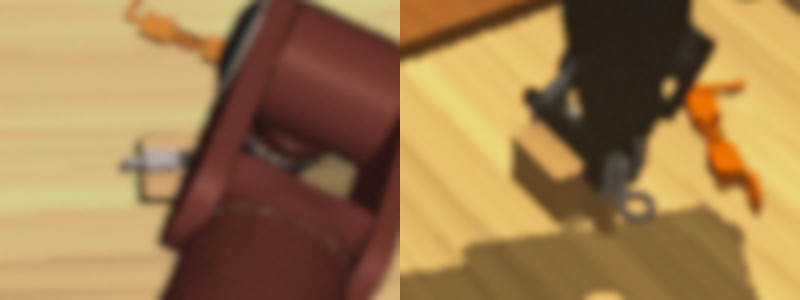

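>>> {"fn": "servo_tool", "kwargs": {
  "motion": [-1,0,0,-0.1,0,-1,0,0,-0.25,0,-1,0,0,-0.5,0,-1,0,0,-0.5,0]
}}

```text
time: 5.3
tool_pos: [0.5397, -0.1964, 0.1009]
tool_rot: [0.004, 0.705, 0.71, 0.001]
contact_force: [0.5, -0.2, -2.8]
gripper_width: 0.148
grasp_force: 59.0
```

Run:
```python
from h import *
im=[]
for n,(u,v) in (('top',(314,190)),('side',(300,220))):
    p,d=grab(n); np.savez(f'{n}2.npz',p=p,d=d)
    im.append(cv2.resize(p[v-38:v+37,u-50:u+50,::-1],(400,300),interpolation=cv2.INTER_CUBIC))
cv2.imwrite('pics/d.png',np.hstack(im)); s=manip.state(); print(s['tool_pos'],s['tool_rot'],s['contact_force'],s['ft_torque'],s['gripper_width'],s['time'])
```

```text
[ 0.53738569 -0.19524168  0.09712452] [3.38799837e-04 7.04667087e-01 7.09538005e-01 4.07894243e-05] [ 0.2516858  -0.17140759 -2.64544327] [-0.0975992   0.02836924  0.0347251 ] 0.14446705279221092 5.4
```

View pics/d.png

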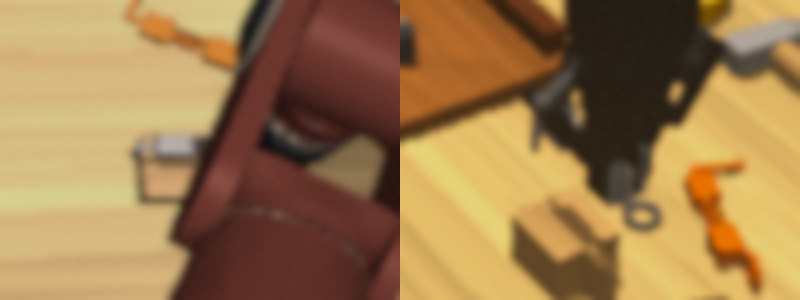

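```bash
cat >> fit.py <<'E'
def fit3(obs,x0,yaw):
    c,s=np.cos(yaw),np.sin(yaw)
    W=lambda p,L:[p[0]+c*L[0]-s*L[1],p[1]+s*L[0]+c*L[1],p[2]+L[2]]
    f=lambda p:np.concatenate([proj(n,W(p,L))[0]-uv for n,L,uv in obs])
    s_=least_squares(f,x0); return s_.x,f(s_.x).reshape(-1,2)
E
python3 - <<'E'
from fit import *
o=[('side',(0,.053,-.027),(284.2,219.5)),('side',(0,-.057,0),(310.7,235.5)),('top',(0,.053,.012),(298.2,190)),('top',(0,.028,.02),(264+45,144/4+152))]
for yaw in (-.02,0,.02):
    x,r=fit3(o,[.535,-.165,.1],yaw); print(yaw,x.round(4),r.round(1).tolist())
E
```

```text
-0.02 [ 0.5347 -0.1665  0.1024] [[-0.3, -0.5], [-0.7, 0.6], [1.2, -1.3], [-0.7, 0.2]]
0 [ 0.5352 -0.1663  0.1021] [[-0.5, -0.3], [-0.2, 0.5], [1.1, -1.1], [-0.8, 0.3]]
0.02 [ 0.5356 -0.1661  0.1017] [[-0.8, -0.2], [0.3, 0.3], [1.1, -0.9], [-0.9, 0.3]]
```

>>> {"fn": "servo_tool", "kwargs": {
  "motion": [-1,0.3,0,-0.1,0,-1,0.65,0,-0.1,0,-1,1,0,-0.1,0,-1,1,0,-0.1,0]
}}

```text
time: 5.9
tool_pos: [0.535, -0.0726, 0.1068]
tool_rot: [-0.002, 0.703, 0.711, -0.001]
contact_force: [0.3, -0.4, -2.0]
gripper_width: 0.149
grasp_force: 59.0
```

>>> {"fn": "servo_tool", "kwargs": {
  "motion": [-1,0.3,0.05,0,0,-1,0.65,0.1,0,0,-1,1,0.15,0,0,-1,1,0.15,0,0]
}}

```text
time: 6.4
tool_pos: [0.5532, 0.0464, 0.1076]
tool_rot: [-0.001, 0.704, 0.711, -0.001]
contact_force: [0.0, 0.2, -2.4]
gripper_width: 0.149
grasp_force: 59.0
```

>>> {"fn": "servo_tool", "kwargs": {
  "motion": [-1,0.3,0,0,0,-1,0.65,0,0,0,-1,0.9,0,0,0,-1,0.9,0,0,0,-1,0.9,0,0,0]
}}

```text
time: 7.02
tool_pos: [0.5528, 0.1515, 0.1081]
tool_rot: [-0.0, 0.705, 0.709, -0.001]
contact_force: [0.7, 0.6, -2.3]
gripper_width: 0.151
grasp_force: 59.0
```

Run:
```python
from h import *
im=[]
for n,(u,v) in (('top',(200,190)),('side',(235,175))):
    p,d=grab(n); np.savez(f'{n}3.npz',p=p,d=d)
    im.append(cv2.resize(p[v-56:v+56,u-37:u+38,::-1],(400,600),interpolation=cv2.INTER_CUBIC))
cv2.imwrite('pics/e.png',np.hstack(im)); s=manip.state(); print(s['tool_pos'],s['tool_rot'],s['contact_force'],s['time'])
```

```text
[0.55296733 0.15150629 0.10849684] [-1.99566458e-05  7.05224875e-01  7.08983555e-01 -4.40522918e-04] [ 0.08597732 -0.07774608 -2.43838285] 7.125
```

View pics/e.png

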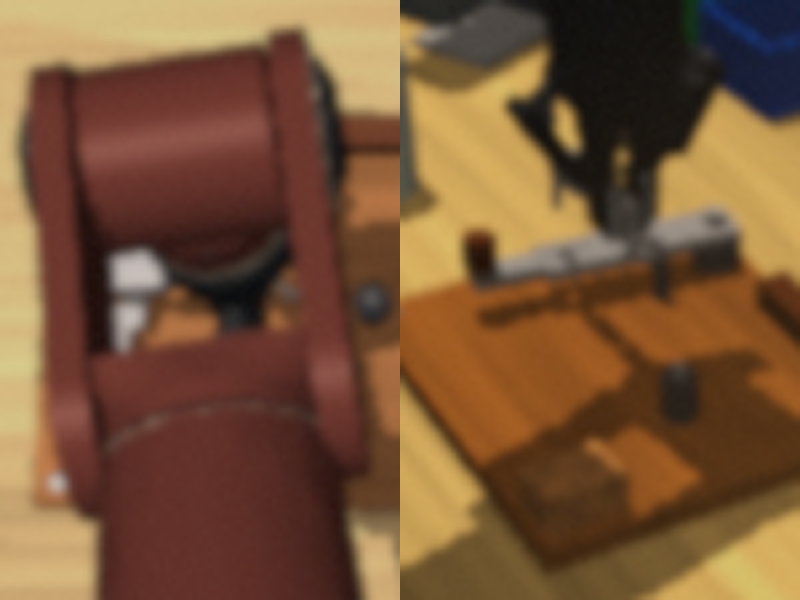

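Run:
```python
from h import *
print('hole side',atz('side',(229.3-.3,168.1-.3),.048),'proj of top estimate',proj('side',[.5534,.2355,.048]))
tip=[.553-.002,.1515+.082,.1085+.005-.028]
print('tip proj',tip,proj('side',tip),proj('side',[tip[0],tip[1],.048]))
im=[]
for k,(u,v) in (('0',(228,168)),('3',(228,164))):
    p=np.load(f'side{k}.npz')['p']; im.append(cv2.resize(p[v-15:v+15,u-20:u+20,::-1],(400,300),interpolation=cv2.INTER_CUBIC))
p=np.load('top0.npz')['p']; im.append(cv2.resize(p[174:204,165:205,::-1],(400,300),interpolation=cv2.INTER_CUBIC))
p=np.load('top3.npz')['p']; im.append(cv2.resize(p[174:204,165:205,::-1],(400,300),interpolation=cv2.INTER_CUBIC))
cv2.imwrite('pics/f.png',np.vstack([np.hstack(im[:2]),np.hstack(im[2:])]))
```

```text
hole side [[0.54994507 0.22533895 0.048     ]] proj of top estimate [[228.50883051 166.12886177]]
tip proj [0.551, 0.23349999999999999, 0.0855] [[227.48752251 156.79667155]] [[228.14344591 166.60189529]]
```

View pics/f.png

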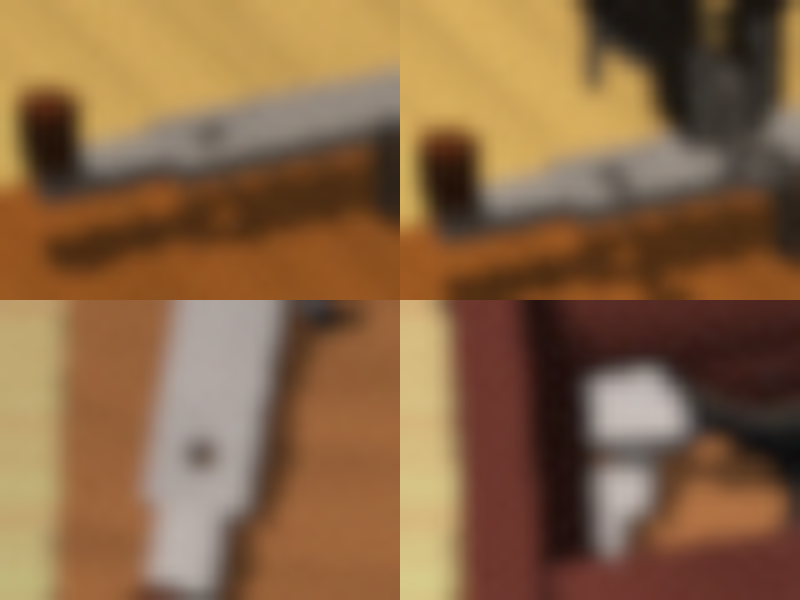

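Run:
```python
from h import *
print('hole top',atz('top',(184.5,188.8),.048),'hole side',atz('side',(228.5,165.7),.048))
print('wire x',atz('top',(187.5,188.9),.1235), 'fit at rest pic', atz('top',(298.2,190),.1125))
print('tip side at z.0855',atz('side',(227.2,157.0),.0865))
print('tip bias ',proj('side',[[.551,.2335,.0855],[.552,.2335,.0855],[.551,.2355,.0855]]))
```

```text
hole top [[0.55507224 0.23654034 0.048     ]] hole side [[0.55462499 0.23792282 0.048     ]]
wire x [[0.5404528  0.21510858 0.1235    ]] fit at rest pic [[ 0.5322814  -0.11001332  0.1125    ]]
tip side at z.0855 [[0.54887158 0.23128304 0.0865    ]]
tip bias  [[227.48752251 156.79667155]
 [227.76092136 156.71366629]
 [227.20538588 156.5333577 ]]
```

>>> {"fn": "servo_tool", "kwargs": {
  "motion": [-1,0.033,0.03,0.1,0,-1,0.033,0.03,0.2,0,-1,0.033,0.03,0.26,0,-1,0.033,0.03,0.26,0]
}}

```text
time: 7.62
tool_pos: [0.556, 0.1568, 0.0767]
tool_rot: [-0.001, 0.705, 0.71, -0.001]
contact_force: [0.8, -0.2, -1.5]
gripper_width: 0.149
grasp_force: 59.0
```

Run:
```python
from h import *
im=[]
ps=[grab('side')[0].astype(float) for _ in range(3)]; p=np.mean(ps,0).astype(np.uint8); np.savez('side4.npz',p=p)
t=np.mean([grab('top')[0].astype(float) for _ in range(2)],0).astype(np.uint8)
f=lambda p,u,v:cv2.resize(p[v-15:v+15,u-20:u+20,::-1],(400,300),interpolation=cv2.INTER_CUBIC)
cv2.imwrite('pics/g.png',np.hstack([f(p,228,164),f(t,190,189)]))
s=manip.state(); print(s['tool_pos'],s['tool_rot'],s['contact_force'],s['time'])
```

```text
[0.55677173 0.15707146 0.07812568] [2.15051981e-04 7.04584607e-01 7.09619902e-01 2.83575104e-04] [ 0.07723627 -0.18647333 -2.79598248] 7.875
```

View pics/g.png

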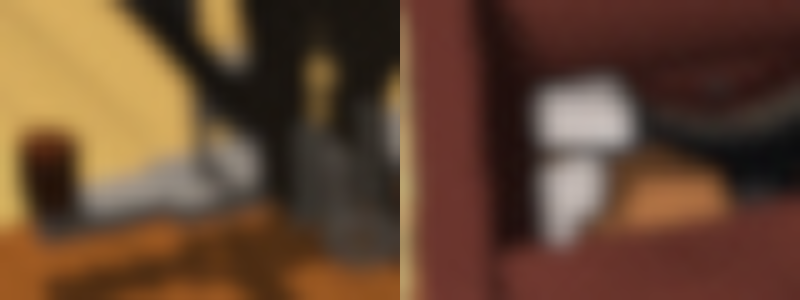

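>>> {"fn": "servo_tool", "kwargs": {
  "motion": [-1,0,0,0.04,0,-1,0,0,0.08,0,-1,0,0,0.1,0,-1,0,0,0.1,0]
}}

```text
time: 8.38
tool_pos: [0.5583, 0.1571, 0.0677]
tool_rot: [0.001, 0.705, 0.709, 0.002]
contact_force: [-0.1, -1.9, 5.7]
gripper_width: 0.147
grasp_force: 60.2
```

>>> {"fn": "servo_tool", "kwargs": {
  "motion": [-1,-0.012,0,-0.005,0,-1,-0.012,0,-0.005,0]
}}

```text
time: 8.62
tool_pos: [0.5577, 0.1562, 0.0675]
tool_rot: [0.0, 0.705, 0.709, 0.002]
contact_force: [0.3, 2.3, 3.9]
gripper_width: 0.149
grasp_force: 60.1
```

>>> {"fn": "servo_tool", "kwargs": {
  "motion": [-1,0,-0.012,0,0,-1,0,-0.012,0,0]
}}

```text
time: 8.88
tool_pos: [0.5562, 0.1556, 0.0672]
tool_rot: [0.001, 0.705, 0.709, 0.001]
contact_force: [2.8, 1.8, 4.2]
gripper_width: 0.148
grasp_force: 60.0
```

>>> {"fn": "servo_tool", "kwargs": {
  "motion": [-1,0.012,0,0,0,-1,0.012,0,0,0]
}}

```text
time: 9.12
tool_pos: [0.5562, 0.1561, 0.0671]
tool_rot: [0.001, 0.705, 0.709, 0.0]
contact_force: [3.6, -2.6, 5.5]
gripper_width: 0.15
grasp_force: 60.3
```

>>> {"fn": "servo_tool", "kwargs": {
  "motion": [-1,0.012,0,0,0,-1,0.012,0,0,0]
}}

```text
time: 9.38
tool_pos: [0.5564, 0.1574, 0.0672]
tool_rot: [0.002, 0.705, 0.709, 0.0]
contact_force: [4.0, -3.1, 5.6]
gripper_width: 0.151
grasp_force: 60.3
```

>>> {"fn": "servo_tool", "kwargs": {
  "motion": [-1,-0.01,0.015,0,0,-1,-0.01,0.015,0,0]
}}

```text
time: 9.62
tool_pos: [0.5572, 0.157, 0.0667]
tool_rot: [0.0, 0.705, 0.71, 0.0]
contact_force: [0.9, 0.3, 5.7]
gripper_width: 0.147
grasp_force: 60.2
```

>>> {"fn": "servo_tool", "kwargs": {
  "motion": [-1,0,0.01,0,0,-1,0,0.01,0,0]
}}

```text
time: 9.88
tool_pos: [0.5578, 0.1569, 0.0664]
tool_rot: [-0.0, 0.705, 0.71, -0.001]
contact_force: [1.6, 0.3, 7.2]
gripper_width: 0.15
grasp_force: 60.3
```

>>> {"fn": "servo_tool", "kwargs": {
  "motion": [-1,0,0.01,0,0,-1,0,0.01,0,0]
}}

```text
time: 10.12
tool_pos: [0.5584, 0.1569, 0.0662]
tool_rot: [-0.001, 0.704, 0.71, -0.001]
contact_force: [0.0, 0.2, 7.0]
gripper_width: 0.148
grasp_force: 60.4
```

>>> {"fn": "servo_tool", "kwargs": {
  "motion": [-1,0,0,-0.02,0,-1,0,0,-0.04,0,-1,0,0,-0.04,0]
}}

```text
time: 10.5
tool_pos: [0.5577, 0.1567, 0.0694]
tool_rot: [-0.001, 0.704, 0.71, -0.002]
contact_force: [0.2, -0.8, -2.1]
gripper_width: 0.152
grasp_force: 59.0
```

>>> {"fn": "servo_tool", "kwargs": {
  "motion": [-1,0.025,0,0,0,-1,0.025,0,0,0]
}}

```text
time: 10.75
tool_pos: [0.5587, 0.1602, 0.0704]
tool_rot: [-0.0, 0.705, 0.71, -0.001]
contact_force: [0.0, -0.1, -2.3]
gripper_width: 0.144
grasp_force: 59.0
```

Run:
```python
from h import *
p=np.mean([grab('side')[0].astype(float) for _ in range(3)],0).astype(np.uint8); np.savez('side5.npz',p=p)
f=lambda p,u,v:cv2.resize(p[v-25:v+25,u-20:u+20,::-1],(400,500),interpolation=cv2.INTER_CUBIC)
cv2.imwrite('pics/i.png',np.hstack([f(np.load('side0.npz')['p'],228,164),f(p,228,164)]))
s=manip.state(); print(s['tool_pos'],s['contact_force'],s['ft_torque'])
```

```text
[0.55911207 0.16019088 0.07091625] [ 0.71627875  0.05546849 -3.03759481] [-0.07050561 -0.08092885 -0.02133462]
```

View pics/i.png

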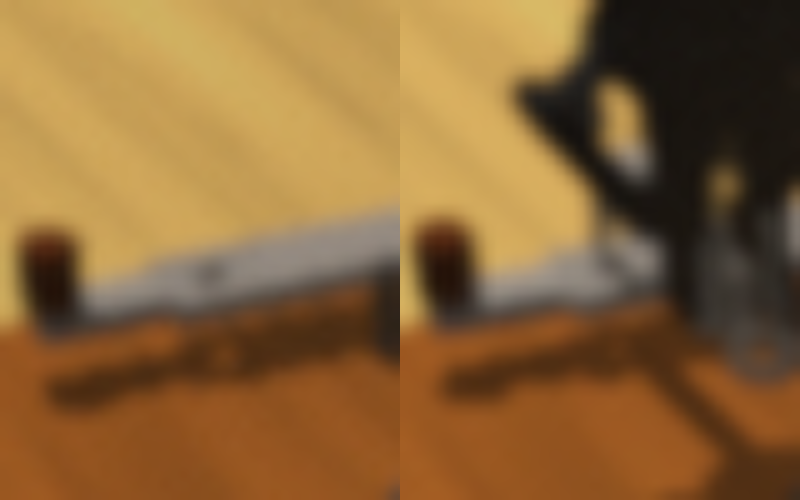

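Run:
```python
from h import *
p=np.load('side5.npz')['p'].astype(float).sum(2)/3; q=np.load('side0.npz')['p'].astype(float).sum(2)/3
for r in range(159,172): print(r,p[r,222:236].astype(int), q[r,222:236].astype(int))
s=manip.state()['tool_pos']; t=np.array([s[0]-.002,s[1]+.082,s[2]-.0195])
print(t,proj('side',[t,t+[0,0,.02],t+[0,0,.01]]))
```

```text
159 [161 161 161 155 132  92  53  33  24  20  21  21  21  21] [154 154 155 154 153 152 149 147 145 144 145 146 145 144]
160 [158 160 161 156 138 102  70  54  41  27  22  21  20  20] [152 153 154 154 153 153 150 149 148 145 144 145 145 144]
161 [156 159 160 157 140 108  87  83  70  47  32  25  22  21] [150 153 153 154 154 154 154 152 149 148 145 144 144 145]
162 [155 156 158 156 139 112 100 107 102  82  62  47  31  22] [149 150 154 154 153 154 152 152 150 146 143 142 142 143]
163 [154 153 153 151 138 115 105 116 121 115 102  78  48  27] [149 149 151 151 151 149 149 146 144 141 138 137 139 139]
164 [153 148 145 143 135 116 101 105 119 128 123  98  59  30] [148 146 145 143 142 139 135 132 132 133 135 134 137 138]
165 [150 145 140 139 133 117  98  93 104 120 121  99  60  31] [144 139 137 136 132 126 116 112 121 130 133 135 136 136]
166 [147 143 138 138 135 125 111 100  96  99 101  84  55  30] [141 137 133 133 128 118 106 104 115 128 132 130 132 130]
167 [136 133 131 132 132 128 119 105  87  78  77  66  47  28] [138 135 132 132 130 122 111 111 117 122 121 117 112 107]
168 [109 106 107 112 115 110 102  89  75  67  67  61  46  30] [127 123 119 121 123 120 112 107 105 103  96  90  85  82]
169 [79 80 85 88 88 84 78 73 71 71 70 67 54 37] [101  94  93  95 100  99  92  85  81  77  76  72  71  68]
170 [76 78 80 79 77 72 71 71 73 73 69 64 54 42] [75 74 75 76 76 74 73 71 68 69 71 70 66 63]
171 [84 86 85 80 75 69 64 64 65 64 59 55 50 44] [75 78 76 76 70 69 68 69 64 62 65 63 58 53]
[0.55711207 0.24219088 0.05141625] [[228.5145205  164.04511577]
 [228.17294389 158.86309236]
 [228.34452811 161.46617885]]
```

>>> {"fn": "servo_tool", "kwargs": {
  "motion": [-1,0,0.01,0.02,0,-1,0,0.01,0.042,0,-1,0,0.01,0.042,0]
}}

```text
time: 11.28
tool_pos: [0.5611, 0.1603, 0.0671]
tool_rot: [0.0, 0.705, 0.71, 0.0]
contact_force: [-2.4, -1.9, 4.8]
gripper_width: 0.147
grasp_force: 59.9
```

>>> {"fn": "servo_tool", "kwargs": {
  "motion": [-1,0.009,0.005,0,0,-1,0.009,0.005,0,0]
}}

```text
time: 11.52
tool_pos: [0.5615, 0.1615, 0.0667]
tool_rot: [0.0, 0.705, 0.71, 0.0]
contact_force: [-1.5, -1.5, 4.9]
gripper_width: 0.147
grasp_force: 60.1
```

>>> {"fn": "servo_tool", "kwargs": {
  "motion": [-1,0.009,0.005,0,0,-1,0.009,0.005,0,0]
}}

```text
time: 11.78
tool_pos: [0.562, 0.1627, 0.0665]
tool_rot: [0.0, 0.705, 0.71, 0.0]
contact_force: [-2.2, -2.0, 5.9]
gripper_width: 0.147
grasp_force: 60.1
```

>>> {"fn": "servo_tool", "kwargs": {
  "motion": [-1,0.009,0.005,0,0,-1,0.009,0.005,0,0]
}}

```text
time: 12.02
tool_pos: [0.5625, 0.1638, 0.0665]
tool_rot: [-0.0, 0.705, 0.71, 0.0]
contact_force: [-2.2, -1.1, 5.9]
gripper_width: 0.149
grasp_force: 60.1
```

>>> {"fn": "servo_tool", "kwargs": {
  "motion": [-1,0,0,-0.04,0,-1,-0.08,-0.045,-0.04,0,-1,-0.08,-0.045,-0.04,0]
}}

```text
time: 12.4
tool_pos: [0.5557, 0.153, 0.0697]
tool_rot: [-0.0, 0.705, 0.709, -0.001]
contact_force: [-0.1, -0.3, -2.8]
gripper_width: 0.145
grasp_force: 59.0
```

Run:
```python
from h import *
p=np.mean([grab('side')[0].astype(float) for _ in range(3)],0).astype(np.float32).mean(2); np.savez('side6.npz',p=p)
t=np.mean([grab('top')[0].astype(float) for _ in range(2)],0).astype(np.float32); np.savez('top6.npz',p=t)
q=np.load('side0.npz')['p'].astype(np.float32).mean(2)
w=lambda a,r,c,h,b:a[r:r+h,c:c+b]
for (r,c,h,b,n) in ((158,208,12,10,'knob'),(190,245,14,14,'post')):
    for k in (3,4,5,6):
        a=np.load(f'side{k}.npz')['p'].astype(np.float32); a=a if a.ndim==2 else a.mean(2)
        A=cv2.resize(w(a,r-3,c-3,h+6,b+6),None,fx=8,fy=8,interpolation=cv2.INTER_CUBIC); B=cv2.resize(w(q,r,c,h,b),None,fx=8,fy=8,interpolation=cv2.INTER_CUBIC)
        m=cv2.matchTemplate(A,B,cv2.TM_CCOEFF_NORMED); _,v,_,l=cv2.minMaxLoc(m); print(n,k,round(v,3),np.array(l)/8-3)
s=manip.state(); print(s['tool_pos'],s['contact_force'],s['time'])
for z in (.126,.048,.018): print(z, proj('top',[s['tool_pos'][0]-.002,s['tool_pos'][1]+.082,z]))
P=np.array([.1+.55+.0018,.218,.07]); # knob move per hole mm
k=np.array([P[0]-.15*np.cos(.18),.218+.15*np.sin(.18),.07]); print('px per 1mm hole', proj('side',k+[0,.0015,0])-proj('side',k))
for r in range(178,200): print(r, t[r,176:200].mean(1).astype(int))
```

```text
knob 3 1.0 [0. 0.]
knob 4 1.0 [0. 0.]
knob 5 0.997 [-0.375 -0.875]
knob 6 0.999 [-1. -2.]
post 3 0.81 [ 0.125 -1.25 ]
post 4 0.762 [ 0.25 -1.25]
post 5 0.702 [ 0.    -0.625]
post 6 0.767 [ 0.25 -1.25]
[0.55681673 0.15381335 0.07063861] [ 0.90242041 -0.00563387 -2.0786047 ] 12.65
0.126 [[180.28566507 184.05203046]]
0.048 [[184.73224798 188.87546003]]
0.018 [[186.28649282 190.56142669]]
px per 1mm hole [[-0.19978476 -0.20366243]]
178 [67 66 59 44 29 24 25 31 37 42 47 49 50 49 48 48 47 47 45 46 44 44 43 43]
179 [69 67 61 49 31 23 23 26 34 36 42 45 46 45 44 44 43 43 41 40 40 40 39 37]
180 [68 67 63 50 33 22 24 25 30 33 36 39 40 40 40 40 38 38 36 36 34 34 35 34]
181 [68 68 63 52 34 22 21 23 27 30 33 38 38 36 37 35 35 32 32 31 31 33 33 34]
182 [68 67 64 52 35 23 19 22 28 38 48 54 54 53 50 50 48 43 36 32 33 35 36 37]
183 [ 68  67  64  53  35  23  21  22  37  62  88 100 102 100  99  97  92  78
  56  41  36  35  34  35]
184 [ 68  67  64  53  34  25  21  25  48  87 125 145 150 149 148 146 139 117
  80  49  39  37  35  34]
185 [ 68  67  65  53  35  22  20  26  51  94 138 165 173 173 172 172 164
[... 622 characters left out ...]
  73  70  73  90 104 108 105
 103 101 100 101 101 101]
193 [ 68  67  67  61  49  31  22  21  24  37  53  65  67  76  93 109 115 115
 114 114 114 114 114 113]
194 [ 67  68  67  62  50  33  23  21  22  32  48  62  70  81  98 113 118 118
 118 118 117 117 116 114]
195 [ 68  68  67  63  52  35  22  19  22  30  49  68  81  94 107 116 116 116
 114 113 111 110 107 102]
196 [ 68  68  67  64  52  33  23  21  22  33  53  76  92 102 106 109 107 102
  99  96  92  89  86  82]
197 [68 68 68 64 53 35 25 26 31 39 56 75 89 93 92 90 86 82 80 76 73 70 67 66]
198 [68 69 67 64 54 40 36 42 48 55 63 71 78 78 76 73 70 69 67 65 65 62 61 60]
199 [68 68 68 64 56 48 51 58 64 66 69 70 71 70 70 67 66 65 65 64 64 63 61 60]
```

Run:
```python
from h import *
p=np.load('side6.npz')['p']
h=[.5556,.2455,.048]; print('hole pred',proj('side',h),'top',proj('top',h)); s=manip.state()['tool_pos']
t=np.array([s[0]-.002,s[1]+.082,s[2]-.0195]); print('tip pred',proj('side',t))
g=cv2.resize(np.clip(p[148:178,208:248]*1.3,0,255).astype(np.uint8),(800,600),interpolation=cv2.INTER_CUBIC); cv2.imwrite('pics/j.png',g)
for r in range(155,172): print(r,p[r,218:238].astype(int))
```

```text
hole pred [[227.71247665 164.60694483]] top [[181.63006274 188.69370521]]
tip pred [[228.79163754 165.16066927]]
155 [161 162 161 154 136 104  65  34  21  30  58  98 127 131 103  59  29  21
  20  21]
156 [160 161 162 161 153 135 101  60  30  23  38  69 104 119 101  61  30  21
  21  20]
157 [157 159 161 162 161 153 131  94  53  28  25  41  73  93  84  54  29  22
  21  20]
158 [155 157 160 161 162 159 150 125  86  49  26  25  43  60  56  40  25  22
  20  21]
159 [154 155 157 159 161 161 158 146 117  76  37  22  25  31  32  26  21  21
  21  21]
160 [156 155 155 156 159 161 161 157 137  98  53  28  21  21  22  21  22  21
  22  21]
161 [157 156 155 155 157 159 161 159 144 109  67  43  32  24  20  21  20  21
  21  21]
162 [159 158 156 155 154 155 156 155 143 112  78  66  56  39  27  23  22  21
  21  22]
163 [159 159 158 154 149 148 148 147 136 108  85  87  85  69  52  40  28  22
  22  23]
164 [158 157 157 153 146 141 140 139 130 104  85  97 109 104  91  70  45  26
  21  28]
165 [154 152 151 151 146 142 139 138 130 108  89 101 118 122 115  94  60  32
  24  32]
166 [147 145 143 141 139 136 137 137 131 115  96  94 105 114 111  93  61  33
  23  32]
167 [134 129 123 119 114 114 120 123 120 108  92  81  82  89  89  77  53  30
  23  32]
168 [104 100  93  89  86  86  94  97  94  87  79  71  71  73  75  67  48  29
  23  31]
169 [77 77 75 76 78 79 80 79 77 73 73 72 73 74 74 68 51 31 23 31]
170 [75 77 78 82 85 85 81 76 73 69 69 68 66 67 68 63 48 33 24 30]
171 [82 83 84 84 86 83 77 70 65 61 60 59 56 54 54 52 45 37 29 33]
```

View pics/j.png

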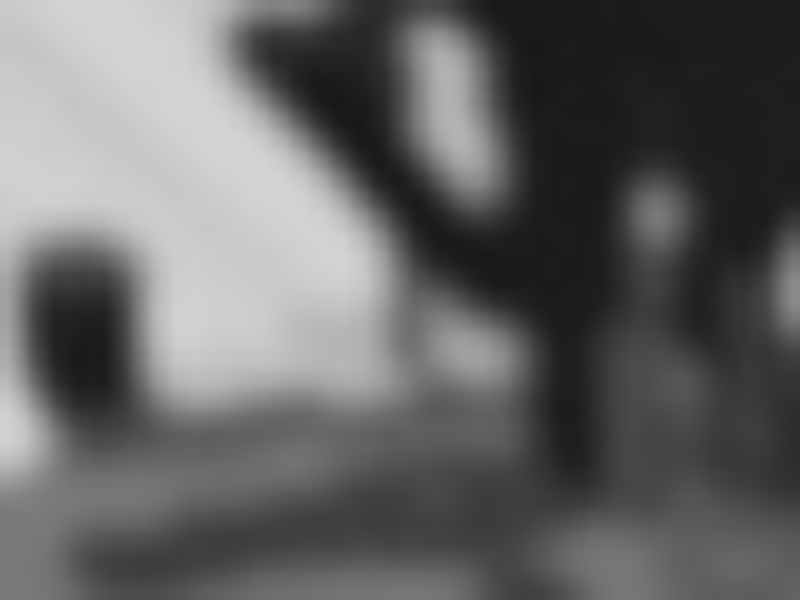

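>>> {"fn": "servo_tool", "kwargs": {
  "motion": [-1,0,0,-0.1,0,-1,-0.3,0,-0.15,0,-1,-0.6,0,-0.15,0,-1,-0.6,0,-0.15,0]
}}

```text
time: 13.15
tool_pos: [0.5581, 0.0802, 0.0901]
tool_rot: [0.001, 0.706, 0.709, 0.0]
contact_force: [-0.1, 0.5, -2.1]
gripper_width: 0.152
grasp_force: 59.0
```

Run:
```python
from h import *
s=manip.state(); print(s['tool_pos'],s['tool_rot'],s['time'])
for n in ('side','top'):
    p=np.mean([grab(n)[0].astype(float) for _ in range(3)],0); np.savez(n+'7.npz',p=p); g=p.mean(2)
    h=[.5556,.2455,.048]; c=proj(n,h)[0]; print(n,'hole pred',c); r,q=c.round().astype(int)[::-1]
    print(q-9,r-7); print(g[r-7:r+8,q-9:q+10].astype(int))
s=manip.state()['tool_pos']; print(s)
t=np.array([s[0]-.003,s[1]+.082,s[2]-.0195]); c=proj('side',t)[0]; print('tip pred',c); q,r=c.round().astype(int)
g=np.load('side7.npz')['p'].mean(2); print(q-8,r-9); print(g[r-9:r+6,q-8:q+9].astype(int))
```

```text
[0.5581333  0.08019331 0.09007649] [6.89274432e-04 7.05623775e-01 7.08586183e-01 4.84346226e-04] 13.15
side hole pred [227.71247665 164.60694483]
219 158
[[159 161 162 163 162 162 161 159 157 155 153 153 148 131 103  68  39  25
   22]
 [156 158 160 162 163 163 162 161 159 158 155 153 152 146 132 102  65  36
   23]
 [156 156 158 160 162 162 163 162 162 160 157 155 153 151 146 130  98  61
   33]
 [157 156 156 158 160 162 162 162 160 159 158 155 152 150 151 144 124  91
   54]
 [159 157 156 155 156 157 156 156 155 153 152 150 148 147 149 147 138 117
   81]
 [159 158 156 150 149 149 148 146 141 136 137 140 142 144 145 146 145 132
  102]
 [158 158 154 148 143 142 141 136 127 119 122 133 141 142 144 146 145 137
  113]
 [154 153 151 147 143 141 140 135 124 116 121 133 139 139 138 138 136 129
  109]
 [147 145 143 139 137 138 138 135 127 122 125 129 128 123 118 116 112 105
   90]
 [131 125 119 116 115 121 125 121 116 111 108 106 102  96  92  88  84  79
   73]
 [100  94  90  87  88  95  98  94  90  86  83  81  79  79  78  75  73  72
   68]
 [ 77  77  77  79  79  81  80  77  76  74  74  74  75  
[... 1981 characters left out ...]
118 116 112 105  90  69  56  47  39  29  25  23  23  24  24]
 [102  96  92  88  84  79  73  65  61  58  51  40  29  25  24  24  24]
 [ 79  79  78  75  73  72  68  64  62  60  55  45  36  29  26  24  24]
 [ 75  77  75  70  66  64  62  58  57  54  52  48  42  37  31  26  24]
 [ 66  68  66  61  55  54  52  51  51  49  48  48  47  43  36  28  24]
 [ 54  55  54  51  49  49  48  47  47  48  47  49  49  46  38  30  25]
 [ 51  48  49  49  49  48  48  48  47  47  49  50  53  53  44  32  25]
 [ 50  48  48  50  52  55  57  56  56  55  55  58  65  67  56  38  26]
 [ 54  54  56  57  62  69  74  74  73  72  72  74  78  79  67  47  30]
 [ 66  70  71  73  77  83  87  88  86  85  83  83  85  84  76  59  39]]
```

Run:
```python
from h import *
s=manip.state()['tool_pos']; print(s)
h=atz('top',(182.0,188.5),.048)[0]; hs=atz('side',(228.1,164.7),.048)[0]; print('hole',h,hs)
e=np.array([s[0]-.003,s[1]+.082,s[2]+.0085+.0125]); c=proj('top',e)[0]; print('pinend pred',c)
P=np.load('top7.npz')['p']; sat=P[:,:,0]-P[:,:,2]
q,r=c.round().astype(int); print(q-8,r-7); print(sat[r-7:r+12,q-8:q+13].astype(int)); print(P.mean(2)[r-7:r+12,q-8:q+13].astype(int))
P=np.load('top2.npz')['p'].astype(float); print('top2', 290,182); print((P[:,:,0]-P[:,:,2])[182:196,290:312].astype(int));print(P.mean(2)[182:196,290:312].astype(int))
```

```text
[0.55740813 0.08269024 0.08896283]
hole [0.55619224 0.24435188 0.048     ] [0.55642416 0.24428162 0.048     ]
pinend pred [205.31414675 184.74064448]
197 178
[[ 92  93  96  96  88  76  66  62  62  61  61  57  47  31  23  29  39  47
   48  50  48]
 [ 98  99  99  97  87  75  65  62  61  62  61  55  45  30  27  40  58  69
   73  73  70]
 [ 99 100  99  97  88  75  66  62  62  62  60  55  44  30  28  43  62  76
   81  82  81]
 [101 100 100  97  88  75  65  62  62  62  60  55  44  29  24  33  45  53
   55  60  66]
 [100 101 100  97  88  74  65  62  62  61  60  54  43  29  19  20  23  26
   27  29  35]
 [102 103 102  98  89  74  65  63  62  62  61  54  44  27  16  14  14  15
   15  14  15]
 [104 105 103 101  90  75  65  62  62  62  60  54  42  26  15  12  13  13
   13  12   9]
 [106 106 106 102  91  76  65  62  62  62  61  55  42  27  16  12  12  13
   13  12  10]
 [107 107 108 104  93  76  65  63  62  62  60  54  42  27  18  16  16  16
   16  16  15]
 [107 108 107 104  93  76  65  63  61  62  60  53  41  27  22  25  30  34
   34  33  33]
 [104 105 104 101  91  75  64  62  62  62  60  53  4
[... 4024 characters left out ...]
2 150 142 148 166 174 175 174
  173 173 167 148]
 [176 175 176 176 175 168 152 127 120 133 146 144 136 140 157 165 163 162
  163 162 159 144]
 [177 175 176 176 174 164 142 110  97 116 135 137 124 117 122 127 126 127
  127 128 126 118]
 [177 178 178 178 176 169 150 116  93 101 119 122 111  99  95  95  94  96
   99 100 100  96]
 [178 177 178 177 177 174 161 133 102  96 114 118 116 107  97  94  94  95
   96  97  97  95]
 [177 176 176 176 176 176 166 142 109 105 126 137 139 130 119 114 114 114
  114 115 112 105]
 [177 177 177 177 178 177 169 149 118 113 134 150 152 148 141 140 139 140
  141 139 135 121]
 [179 179 179 179 179 178 174 153 123 115 135 149 154 154 153 152 153 153
  153 152 144 122]]
```

Run:
```python
from h import *
print('top7 fitting', atz('top',(214,183.9),.1175), 'tcp .5574 (later) .0827')
for off in (.005,.0085):
    u=.0971+off
    print('top2 fit',atz('top',(306,187.8),u+.02),'wire end',atz('top',(297.2,187.8),u+.010),'tcp .5374,-.1952')
    print('side2 tip', atz('side',(284.2,219.5),u-.0265),'eye',atz('side',(310.7,235.5),u))
p=np.load('side2.npz')['p'].astype(float).mean(2); print(280,208); print(p[208:224,278:292].astype(int))
```

```text
top7 fitting [[0.55490596 0.1383201  0.1175    ]] tcp .5574 (later) .0827
top2 fit [[ 0.53665602 -0.13183071  0.1221    ]] wire end [[ 0.53903699 -0.10741415  0.1121    ]] tcp .5374,-.1952
side2 tip [[ 0.53528382 -0.11557895  0.0756    ]] eye [[ 0.53652964 -0.22231608  0.1021    ]]
top2 fit [[ 0.53601582 -0.1312279   0.1256    ]] wire end [[ 0.53839496 -0.10689802  0.1156    ]] tcp .5374,-.1952
side2 tip [[ 0.53283158 -0.11897152  0.0791    ]] eye [[ 0.53396114 -0.22523303  0.1056    ]]
280 208
[[140 149 143 118  84  64  65  65  61  53  46  42  48  58]
 [163 166 164 150 117  77  56  51  48  44  40  39  46  61]
 [172 171 170 162 134  91  57  43  39  36  36  35  40  53]
 [174 172 171 164 140 100  62  43  38  33  34  33  36  43]
 [176 174 172 164 141 102  67  49  37  34  33  34  32  37]
 [176 176 174 166 139 102  73  55  42  36  33  33  32  33]
 [177 176 174 168 140 101  75  67  55  42  34  32  33  32]
 [178 177 176 168 138  99  84  89  82  61  44  35  33  32]
 [179 178 176 169 138 101  98 117 115  91  62  44  35  33]
 [180 180 178 169 139 105 109 139 145 126  92  63  42  35]
 [177 180 179 171 142 110 121 150 163 153 126  94  69  55]
 [174 178 179 174 152 130 137 160 171 168 153 128 109  96]
 [172 174 177 177 167 159 161 170 175 175 169 157 146 138]
 [172 173 175 178 177 176 176 176 177 176 175 170 166 163]
 [174 172 172 175 177 179 179 180 178 177 176 175 174 172]
 [176 174 172 172 174 177 180 180 178 177 177 176 175 174]]
```

>>> {"fn": "servo_tool", "kwargs": {
  "motion": [-1,0.3,0.016,0,0,-1,0.655,0.016,0,0,-1,0.655,0.016,0.13,0,-1,0.655,0.016,0.13,0,-1,0.655,0.016,0.13,0]
}}

```text
time: 14.08
tool_pos: [0.5586, 0.1598, 0.0729]
tool_rot: [-0.0, 0.705, 0.709, -0.0]
contact_force: [-0.1, -0.0, -1.7]
gripper_width: 0.15
grasp_force: 59.0
```

Run:
```python
from h import *
p=np.mean([grab('side')[0].astype(float) for _ in range(3)],0).mean(2); np.savez('side8.npz',p=p); print(219,156);print(p[156:170,219:238].astype(int))
s=manip.state(); t=s['tool_pos']; print(t,s['contact_force'],s['time'],proj('side',t+[-.003,.083,-.0195]))
```

```text
219 156
[[161 162 161 160 156 143 116  78  42  23  26  44  59  53  35  23  22  20
   22]
 [159 161 161 161 160 155 140 107  65  32  21  24  31  31  25  22  21  21
   23]
 [157 159 161 161 161 160 152 126  83  45  26  22  21  21  21  22  22  21
   23]
 [154 157 159 160 161 161 156 135  97  62  44  33  23  20  20  20  20  20
   23]
 [154 155 157 159 161 161 157 139 105  81  74  61  40  27  23  22  20  21
   24]
 [156 154 154 156 158 160 157 140 111  97 103  95  72  54  39  28  21  21
   26]
 [158 155 154 153 155 156 153 139 116 108 121 122 109  93  70  42  25  22
   31]
 [159 157 154 148 147 147 145 136 120 113 122 131 131 122  94  57  29  25
   34]
 [156 156 153 146 142 140 139 132 117 106 109 122 133 130 105  63  32  24
   35]
 [153 151 150 146 141 139 138 133 120 106 101 108 120 123 101  64  33  24
   34]
 [144 143 141 138 136 136 137 133 125 116 106  98 100 100  86  58  31  23
   34]
 [130 122 118 115 114 120 123 120 115 107  98  84  78  77  68  49  31  25
   33]
 [ 99  93  89  86  86  93  97  94  90  86  80  73  71  70  67  53  35  26
   33]
 [ 76  76  76  78  78  80  79  76  74  73  72  72  74  75  71  58  41  31
   35]]
[0.55921758 0.15983226 0.07374699] [ 0.75131801  0.22486056 -1.6558359 ] 14.225 [[228.13851109 163.30706464]]
```

>>> {"fn": "servo_tool", "kwargs": {
  "motion": [-1,0.004,0,0.03,0,-1,0.004,0,0.06,0,-1,0.004,0,0.065,0]
}}

```text
time: 14.6
tool_pos: [0.5598, 0.1609, 0.0667]
tool_rot: [0.0, 0.705, 0.709, 0.001]
contact_force: [-1.3, -2.3, 4.8]
gripper_width: 0.146
grasp_force: 60.1
```

>>> {"fn": "servo_tool", "kwargs": {
  "motion": [-1,0,0,-0.02,0,-1,-0.017,-0.005,-0.02,0,-1,-0.017,-0.005,-0.02,0,-1,-0.017,-0.005,0,0,-1,-0.017,-0.005,0,0]
}}

```text
time: 15.22
tool_pos: [0.5578, 0.1586, 0.0647]
tool_rot: [-0.0, 0.705, 0.71, -0.001]
contact_force: [0.1, -2.4, -2.5]
gripper_width: 0.147
grasp_force: 58.9
```

>>> {"fn": "servo_tool", "kwargs": {
  "motion": [-1,0,0,-0.02,0,-1,-0.015,0,-0.02,0,-1,-0.015,0,-0.02,0,-1,-0.015,0,0,0,-1,-0.015,0,0,0]
}}

```text
time: 15.85
tool_pos: [0.5579, 0.1572, 0.0651]
tool_rot: [-0.0, 0.705, 0.71, -0.0]
contact_force: [0.2, -0.1, -3.2]
gripper_width: 0.15
grasp_force: 59.1
```

>>> {"fn": "servo_tool", "kwargs": {
  "motion": [-1,0,0,0.03,0,-1,0,0,0.06,0,-1,0,0,0.09,0,-1,0,0,0.09,0]
}}

```text
time: 16.35
tool_pos: [0.5578, 0.1571, 0.0541]
tool_rot: [-0.0, 0.705, 0.71, -0.0]
contact_force: [0.2, 0.0, -2.5]
gripper_width: 0.146
grasp_force: 59.1
```

>>> {"fn": "servo_tool", "kwargs": {
  "motion": [-1,-0.04,-0.01,0,0.01,-1,-0.08,-0.02,0,0.02,-1,-0.12,-0.03,0,0.03,-1,-0.16,-0.04,0,0.04,-1,-0.16,-0.04,0,0.04]
}}

```text
time: 16.98
tool_pos: [0.5534, 0.1372, 0.0547]
tool_rot: [0.0, 0.716, 0.698, -0.0]
contact_force: [-0.7, 1.3, -3.2]
gripper_width: 0.147
grasp_force: 59.0
```

>>> {"fn": "servo_tool", "kwargs": {
  "motion": [-1,-0.05,-0.004,0,0,-1,-0.1,-0.008,0,0,-1,-0.15,-0.012,0,0,-1,-0.15,-0.012,0,0,-1,-0.15,-0.012,0,0]
}}

```text
time: 17.6
tool_pos: [0.5524, 0.1252, 0.0555]
tool_rot: [-0.003, 0.716, 0.698, 0.005]
contact_force: [0.4, 21.3, -4.6]
gripper_width: 0.148
grasp_force: 58.8
```

Run:
```python
from h import *
s=manip.state(); print(s['tool_pos'],s['contact_force'],s['time'])
p=np.mean([grab('side')[0].astype(float) for _ in range(3)],0).astype(np.uint8); np.savez('side9.npz',p=p)
s=manip.state(); t=s['tool_pos']; print(t,s['contact_force'])
print('post px',proj('side',[.5485,.0855,.0555]),'eye px',proj('side',t+[-.003,-.027,.0085]), 'hole home',proj('side',[.5517,.2206,.048]))
cv2.imwrite('pics/k.png',cv2.resize(p[152:212,215:295,::-1],(800,600),interpolation=cv2.INTER_CUBIC))
```

```text
[0.552441   0.12518058 0.05552859] [ 0.36503691 21.26329862 -4.58849007] 17.6
[0.55244185 0.12515673 0.05552359] [ 1.86520532 20.88115858 -3.85176118]
post px [[249.86332858 186.66232591]] eye px [[247.97003019 182.23402122]] hole home [[230.14046412 168.29728987]]
```

View pics/k.png

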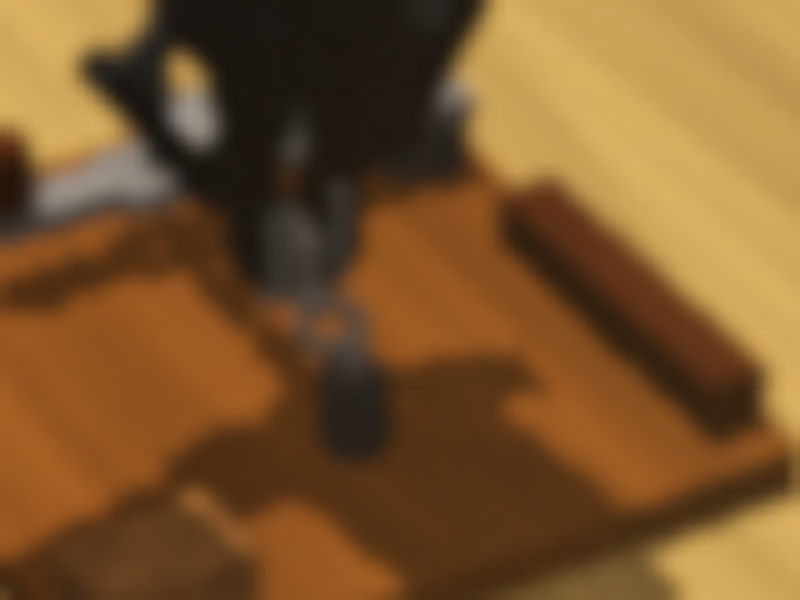

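>>> {"fn": "servo_tool", "kwargs": {
  "motion": [-1,0.04,0,0,0,-1,0.08,0,0,0,-1,0.08,0,-0.02,0,-1,0.08,0,-0.035,0,-1,0.08,0,-0.035,0]
}}

```text
time: 18.38
tool_pos: [0.5517, 0.1292, 0.0585]
tool_rot: [-0.0, 0.716, 0.698, -0.0]
contact_force: [1.4, 3.5, -3.8]
gripper_width: 0.149
grasp_force: 58.8
```

>>> {"fn": "servo_tool", "kwargs": {
  "motion": [-1,0,0,-0.012,0,-1,-0.03,0,-0.012,0,-1,-0.06,0,-0.012,0,-1,-0.06,0,-0.012,0]
}}

```text
time: 18.88
tool_pos: [0.5517, 0.1219, 0.0604]
tool_rot: [0.0, 0.716, 0.698, -0.0]
contact_force: [0.4, 3.8, -3.4]
gripper_width: 0.152
grasp_force: 59.0
```

>>> {"fn": "servo_tool", "kwargs": {
  "motion": [-1,-0.04,0,0,0,-1,-0.075,0,0,0,-1,-0.075,0,0,0]
}}

```text
time: 19.25
tool_pos: [0.5513, 0.1135, 0.0599]
tool_rot: [-0.0, 0.716, 0.698, 0.0]
contact_force: [0.4, 6.1, -5.5]
gripper_width: 0.15
grasp_force: 58.6
```

Run:
```python
from h import *
s=manip.state(); print(s['tool_pos'],s['contact_force'],s['time'])
p=np.mean([grab('side')[0].astype(float) for _ in range(3)],0); np.savez('side10.npz',p=p)
s=manip.state(); t=s['tool_pos']; print(t,s['contact_force'])
print('post px',proj('side',[.5485,.0855,.0555]),'foot',proj('side',[.5485,.0855,.046]),'eye px',proj('side',t+[-.003,-.027,.0035]))
sat=p[:,:,0]-p[:,:,2]; print(240,174);print(p.mean(2)[174:206,240:262].astype(int)); print(sat[174:206,240:262].astype(int))
```

```text
[0.55128266 0.11346649 0.05992282] [ 0.39944915  6.06460196 -5.50230647] 19.25
[0.55128838 0.1136438  0.05992183] [ 0.24862025  5.93697489 -5.81634906]
post px [[249.86332858 186.66232591]] foot [[249.93652933 189.23056791]] eye px [[249.55008206 184.33973619]]
240 174
[[23 24 33 47 57 59 57 48 38 40 48 47 54 73 85 86 83 80 81 82 82 84]
 [25 24 33 48 58 60 64 63 50 44 48 47 55 75 87 89 86 83 81 81 81 82]
 [26 24 33 48 57 59 66 68 57 47 47 48 56 75 87 91 88 86 84 81 80 81]
 [29 24 32 48 57 56 61 63 56 47 49 51 61 77 87 90 90 90 87 83 81 80]
 [36 25 31 47 55 54 54 56 52 46 51 60 72 82 87 89 91 91 90 87 84 82]
 [45 30 32 47 56 53 53 54 51 46 55 70 83 88 89 89 89 91 92 91 88 84]
 [56 42 37 48 56 54 54 57 53 51 63 78 88 92 91 89 89 91 92 93 92 89]
 [63 56 50 53 58 56 59 63 61 61 71 82 90 92 92 91 90 89 90 93 93 92]
 [62 65 65 65 67 66 67 69 69 68 74 82 89 93 94 94 92 90 90 91 93 93]
 [58 64 71 76 79 79 75 73 72 71 73 76 83 90 94 94 94 93 90 91 91 94]
 [61 58 65 77 85 86 80 76 77 78 77 75 78 87 92 95 95 94 93 92 91 92]
 [70 58 58 69 82 85 79 76 80 83 80 77 77 84 91 93 95 96 96 93 93 91]
 [
[... 3655 characters left out ...]
6  47  51  58  62  65  64  63
   62  63  64  63]
 [ 60  61  62  63  64  65  65  64  62  62  62  63  64  65  65  64  65  63
   63  64  63  64]
 [ 60  60  62  62  63  64  64  65  65  65  67  68  68  67  66  66  65  65
   64  64  64  64]
 [ 59  60  61  61  63  64  64  64  63  64  66  66  67  67  67  66  66  65
   64  64  64  64]
 [ 59  59  61  61  65  70  69  66  64  64  64  64  65  67  67  67  67  66
   66  65  64  65]
 [ 60  62  67  72  78  86  84  74  67  65  64  63  63  66  67  67  67  67
   65  65  65  65]
 [ 70  75  86  94 100 105 103  92  80  72  66  64  63  64  65  65  66  66
   67  66  66  65]
 [ 86  95 105 111 114 116 115 109 101  90  76  67  64  64  64  64  64  66
   66  67  65  66]]
```

>>> {"fn": "servo_tool", "kwargs": {
  "motion": [-1,-0.01,0.012,0,0,-1,-0.01,0.012,0.015,0,-1,-0.01,0.012,0.03,0,-1,-0.01,0.012,0.03,0]
}}

```text
time: 19.9
tool_pos: [0.5525, 0.1124, 0.0572]
tool_rot: [-0.001, 0.716, 0.698, -0.0]
contact_force: [-3.1, 4.5, 0.8]
gripper_width: 0.145
grasp_force: 59.7
```

>>> {"fn": "servo_tool", "kwargs": {
  "motion": [-1,0,0,0.012,0,-1,0,0,0.025,0,-1,0,0,0.025,0]
}}

```text
time: 20.27
tool_pos: [0.553, 0.1123, 0.0548]
tool_rot: [-0.0, 0.716, 0.698, 0.0]
contact_force: [-5.0, 4.4, 3.7]
gripper_width: 0.148
grasp_force: 59.9
```

>>> {"fn": "servo_tool", "kwargs": {
  "motion": [-1,0,0,-0.03,0,-1,-0.005,-0.015,-0.03,0,-1,-0.005,-0.015,-0.015,0,-1,-0.005,-0.015,0,0,-1,-0.005,-0.015,0,0]
}}

```text
time: 20.9
tool_pos: [0.5523, 0.1122, 0.0549]
tool_rot: [0.0, 0.716, 0.698, 0.002]
contact_force: [-0.2, 4.8, 1.7]
gripper_width: 0.153
grasp_force: 59.6
```

>>> {"fn": "servo_tool", "kwargs": {
  "motion": [-1,0,0,-0.025,0,-1,-0.017,0,-0.025,0,-1,-0.017,0,-0.015,0,-1,-0.017,0,0,0,-1,-0.017,0,0,0]
}}

```text
time: 21.52
tool_pos: [0.5522, 0.1102, 0.0548]
tool_rot: [0.0, 0.716, 0.698, 0.002]
contact_force: [0.1, 6.5, 0.7]
gripper_width: 0.146
grasp_force: 59.6
```

Run:
```python
from h import *
p=np.mean([grab('side')[0].astype(float) for _ in range(3)],0); np.savez('side11.npz',p=p)
s=manip.state(); t=s['tool_pos']; print(t,s['contact_force'],s['ft_torque'])
sat=p[:,:,0]-p[:,:,2]; print(243,178);print(p.mean(2)[178:194,243:257].astype(int)); print(sat[178:194,243:257].astype(int))
q,_=grab('top'); c=proj('top',[.5485,.0855,.0555])[0]; print(c); q=q.astype(float); u,v=c.round().astype(int)
print(u-8,v-7); print(q.mean(2)[v-7:v+8,u-8:u+12].astype(int))
z=np.load('side0.npz')['p'].astype(float); print('side0'); print(z.mean(2)[178:196,243:257].astype(int))
```

```text
[0.55216848 0.11020284 0.05487532] [-1.17678162  5.6093977   1.82138317] [1.29779012 0.07054658 0.10694149]
243 178
[[34 48 55 61 68 68 54 45 48 51 64 78 87 91]
 [34 47 54 56 62 63 53 46 50 56 68 81 88 90]
 [33 47 53 54 56 56 49 46 53 64 78 87 89 89]
 [33 48 53 53 53 54 48 47 59 75 86 92 92 89]
 [37 49 56 53 54 55 52 53 68 83 91 94 94 93]
 [45 54 59 57 59 63 63 65 75 86 92 94 94 94]
 [54 63 69 66 66 68 68 71 77 83 90 94 95 95]
 [61 73 79 79 73 69 68 68 71 76 84 92 94 97]
 [63 74 81 82 75 69 69 70 69 71 78 89 92 95]
 [64 69 75 74 71 69 70 72 70 68 75 85 91 94]
 [62 64 67 66 63 65 68 70 68 66 71 82 90 93]
 [71 64 62 60 55 56 60 61 60 58 64 78 86 88]
 [84 73 63 53 46 45 47 49 48 46 56 72 77 75]
 [91 81 65 48 38 37 37 38 37 38 46 59 64 60]
 [93 82 66 49 37 33 33 33 33 33 40 49 54 54]
 [90 78 62 47 37 32 32 33 33 33 36 45 51 53]]
[[ 12  11  11  12  13  13  15  12  13  30  70 101 114 118]
 [ 11  11  12  12  14  14  14  12  15  38  79 106 115 117]
 [ 11  11  11  12  14  14  13  13  21  52  92 113 117 118]
 [ 13  11  11  13  12  14  14  17  35  71 105 118 120 118]
 [ 18  11  12  12  13  15  
[... 1780 characters left out ...]
86 86 88 89 89 87 86 86]
 [88 88 87 85 84 84 84 86 88 88 89 89 88 88]
 [91 89 89 87 84 84 83 86 87 89 90 91 90 88]
 [91 90 89 90 88 87 85 85 85 86 89 91 91 89]
 [88 91 91 90 88 88 87 86 86 87 89 89 92 92]
 [89 90 89 91 91 91 92 91 87 86 87 88 90 91]
 [87 89 89 91 91 91 96 94 89 86 85 87 90 91]
 [86 87 87 88 86 83 88 87 82 79 82 86 88 89]
 [88 87 85 83 77 72 71 70 66 69 75 84 86 89]
 [88 88 85 79 70 62 58 56 55 60 70 80 86 88]
 [90 90 85 75 62 54 50 50 49 53 63 78 88 89]
 [92 90 86 72 55 45 44 43 42 43 58 78 89 90]
 [91 91 87 71 52 39 36 37 35 38 53 76 89 92]
 [91 92 88 72 53 37 33 33 33 35 51 73 88 91]
 [92 92 87 72 52 37 32 34 34 36 50 71 86 90]
 [92 93 88 75 55 37 34 33 35 34 49 70 83 88]]
```

>>> {"fn": "servo_tool", "kwargs": {
  "motion": [-1,0,0,-0.025,0,-1,-0.01,-0.008,-0.025,0,-1,-0.01,-0.008,-0.015,0,-1,-0.01,-0.008,0,0,-1,-0.01,-0.008,0,0]
}}

```text
time: 22.35
tool_pos: [0.5516, 0.109, 0.0549]
tool_rot: [0.001, 0.716, 0.698, 0.002]
contact_force: [1.1, 5.2, 0.2]
gripper_width: 0.152
grasp_force: 59.5
```

>>> {"fn": "servo_tool", "kwargs": {
  "motion": [-1,0,0,-0.025,0,-1,-0.013,0,-0.025,0,-1,-0.013,0,-0.015,0,-1,-0.013,0,0,0,-1,-0.013,0,0,0]
}}

```text
time: 22.98
tool_pos: [0.5514, 0.1075, 0.0548]
tool_rot: [0.0, 0.716, 0.698, 0.002]
contact_force: [0.7, 6.0, 0.9]
gripper_width: 0.145
grasp_force: 59.5
```

>>> {"fn": "servo_tool", "kwargs": {
  "motion": [-1,0.012,0,0.01,0,-1,0.012,0,0.02,0,-1,0.012,0,0.02,0]
}}

```text
time: 23.35
tool_pos: [0.5517, 0.109, 0.053]
tool_rot: [0.001, 0.716, 0.698, 0.002]
contact_force: [-0.4, 5.7, 2.6]
gripper_width: 0.148
grasp_force: 59.8
```

>>> {"fn": "servo_tool", "kwargs": {
  "motion": [-1,0,0,-0.03,0,-1,0,0,-0.06,0,-1,0,0,-0.06,0]
}}

```text
time: 23.72
tool_pos: [0.5505, 0.1086, 0.0584]
tool_rot: [0.0, 0.716, 0.698, 0.001]
contact_force: [1.3, 6.0, -4.7]
gripper_width: 0.149
grasp_force: 58.8
```

Run:
```python
from h import *
p=np.mean([grab('side')[0].astype(float) for _ in range(3)],0); np.savez('side12.npz',p=p)
s=manip.state(); t=s['tool_pos']; print(t,s['contact_force'],s['ft_torque'],s['time'])
sat=p[:,:,0]-p[:,:,2]; print(241,176);print(p.mean(2)[176:194,241:257].astype(int)); print(sat[176:194,241:257].astype(int))
```

```text
[0.55054435 0.10861407 0.05832529] [ 1.30030075  6.35516218 -4.17883809] [ 0.81873145 -0.33402816 -0.14146199] 23.875
241 176
[[23 26 38 50 56 61 62 52 42 43 45 51 70 85 91 90]
 [24 26 37 50 56 64 70 62 50 46 46 51 70 84 90 91]
 [26 25 37 49 54 60 66 62 51 45 47 54 71 83 89 90]
 [27 26 37 48 53 57 60 56 48 47 52 62 75 85 89 89]
 [30 27 37 49 53 56 57 55 48 49 60 74 85 89 90 90]
 [35 31 38 50 53 54 57 56 50 53 68 83 91 92 92 91]
 [47 45 46 52 54 55 59 61 60 62 74 87 93 94 93 92]
 [59 62 62 62 62 61 65 69 69 70 77 86 92 93 95 94]
 [64 71 74 76 77 74 72 72 72 72 74 80 87 92 95 95]
 [62 66 76 83 87 83 75 73 75 75 73 74 82 89 94 95]
 [65 62 70 80 87 82 74 74 77 78 75 74 78 87 92 95]
 [73 67 65 71 77 76 70 70 75 76 74 71 74 83 91 94]
 [79 73 68 63 65 65 61 62 65 66 63 62 67 81 90 94]
 [86 80 73 65 61 56 51 50 52 52 50 51 62 79 89 91]
 [91 84 77 71 65 56 44 40 42 41 40 43 58 75 86 85]
 [95 90 79 71 64 53 39 36 36 35 34 37 48 64 72 71]
 [96 93 83 70 58 47 37 33 32 32 33 33 41 51 58 59]
 [97 95 86 71 55 45 36 32 33 32 33 33 36 46 51 53]]
[[ 14  12  11  11  11  12  13  14  13  13  13  39  85 1
[... 451 characters left out ...]
  42  62  84 104 117 123 122]
 [ 81  84  77  68  64  48  27  24  32  40  45  57  80 105 120 123]
 [ 79  83  90  96  92  65  35  32  44  48  41  38  58  93 117 124]
 [ 84  79  88 101 100  70  36  34  45  47  38  31  49  87 115 124]
 [ 95  86  85  91  91  67  36  26  31  32  28  26  47  87 114 122]
 [105  95  87  81  78  59  33  19  18  20  18  23  50  89 113 121]
 [112 104  94  84  75  57  32  17  13  13  13  23  55  94 116 119]
 [120 111 100  92  84  61  32  16  11  11  13  24  55  91 110 111]
 [124 117 104  92  80  59  32  15  11  12  12  21  47  78  93  92]
 [126 122 111  91  74  52  29  14  12  13  13  17  35  59  72  73]
 [128 124 114  92  69  48  29  16  12  12  13  15  28  49  62  66]]
```

Run:
```python
from h import *
np.set_printoptions(suppress=True,linewidth=160)
d0=np.load('side0.npz')['d']; ds=np.median([eyes.grab_frame('side')[1] for _ in range(3)],0)
print('post before, z(mm)')
def zz(d,r0,r1,c0,c1):
    uv=np.array([(c,r) for r in range(r0,r1) for c in range(c0,c1)],float); W=atd('side',uv,d[r0:r1,c0:c1].ravel()); return (W*1000).round().astype(int).reshape(r1-r0,c1-c0,3)
A=zz(d0,184,192,245,255); B=zz(ds,180,192,243,256)
print(A[:,:,2]);print(A[:,:,1]);print('now z');print(B[:,:,2]);print('y');print(B[:,:,1]);print('x');print(B[:,:,0])
print(manip.state()['tool_pos'])
```

```text
post before, z(mm)
[[ 20  19  19  18  20  18  18  17  18  19]
 [ 15  19  20  17  18  21  20  18  17  17]
 [ 20  22  20  54  55  53  56  20  16  19]
 [ 20  20  46  44  53  55 699  44  19  18]
 [ 21  19  48  46  51  50  48  46  18  18]
 [ 17  44  44  48  45  48  48  49  44  17]
 [ 21  40  46  46  44  46  45  44  38  17]
 [ 17  36  41  43  44  44  43  42  34  20]]
[[ 152  151  150  148  145  146  143  143  140  137]
 [ 153  146  143  144  142  137  137  136  136  134]
 [ 141  137  137   93   91   92   87  130  133  127]
 [ 136  135  100  101   89   84 -719   95  124  124]
 [ 131  131   93   94   87   86   87   88  121  119]
 [ 131   95   94   88   89   85   83   80   84  116]
 [ 121   95   87   85   85   82   82   81   87  111]
 [ 122   96   88   84   82   80   79   79   87  103]]
now z
[[73 75 74 70 69 68 67 68 67 20 18 20 17]
 [69 72 70 66 64 63 63 64 64 19 17 18 18]
 [67 68 67 62 62 61 60 19 18 18 21 19 18]
 [61 64 63 61 59 61 60 60 60 19 19 20 19]
 [18 19 19 61 60 58 58 57 59 61 19 19 17]
 [19 20 19 60 59 55 19 19 56 59 58 18 17]
 [18 18 19 59 59 55 53 55 54 59 59 20 19]
 [18 18 19 
[... 860 characters left out ...]
]]
x
[[536 537 541 546 550 553 556 558 561 598 603 604 609]
 [536 537 541 546 550 553 556 558 561 596 600 602 605]
 [535 537 540 546 549 552 555 588 591 594 595 599 602]
 [537 537 540 545 549 550 553 556 558 590 593 595 599]
 [564 566 568 542 545 549 551 555 556 557 590 593 597]
 [560 562 565 540 543 549 576 579 555 556 559 591 594]
 [558 560 563 538 540 546 550 551 554 553 556 587 590]
 [555 558 560 537 538 540 543 545 548 551 555 585 587]
 [552 555 558 560 538 539 542 544 548 551 579 582 584]
 [550 552 556 539 541 544 545 549 552 554 559 578 581]
 [548 550 552 540 541 541 543 546 549 553 558 577 579]
 [545 547 548 540 539 541 543 546 548 552 559 573 576]]
[0.55050641 0.10862771 0.05829184]
```

```bash
cat >> fit.py <<'E'
def cloud(d,r0,r1,c0,c1):
    uv=np.array([(c,r) for r in range(r0,r1) for c in range(c0,c1)],float); return atd('side',uv,d[r0:r1,c0:c1].ravel())
def ring(n=3,zr=(.056,.0635),dy=-.027):
    t=manip.state()['tool_pos']; e=t+[-.003,dy,0]; u,v=proj('side',e)[0].round().astype(int)
    W=np.vstack([cloud(eyes.grab_frame('side')[1],v-9,v+10,u-11,u+12) for _ in range(n)])
    f=lambda c:np.hypot(W[:,0]-c[0],W[:,1]-c[1])
    best=None
    for x in np.arange(e[0]-.01,e[0]+.01,.0005):
        for y in np.arange(e[1]-.012,e[1]+.012,.0005):
            r=f((x,y)); m=(W[:,2]>zr[0])&(W[:,2]<zr[1])
            k=(m&(r>.0075)&(r<.0118)).sum()-1.5*(m&(r<.0065)).sum()
            best=max(best or (-9,),(k,x,y))
    r=f(best[1:]); m=(W[:,2]>zr[0])&(W[:,2]<zr[1])&(r>.007)&(r<.012)
    return best, W[m,2].mean(), t
E
python3 - <<'E'
from fit import *
d0=np.load('side0.npz')['d']; W=cloud(d0,184,189,245,255); h=W[(W[:,2]>.0515)&(W[:,2]<.058)]; print('head px',(h*1000).round(1).tolist(),h.mean(0))
print(ring(4))
E
```

```text
head px [[546.3, 93.0, 54.4], [548.6, 90.9, 54.7], [552.7, 92.0, 52.6], [553.1, 86.6, 55.6], [547.3, 88.8, 52.7], [548.1, 83.9, 55.4]] [0.54933888 0.08920112 0.05421617]
((np.float64(85.0), np.float64(0.5480064089052813), np.float64(0.08662771495681054)), np.float64(0.058814398303492915), array([0.55050641, 0.10862771, 0.05829184]))
```

>>> {"fn": "servo_tool", "kwargs": {
  "motion": [-1,0,0,-0.02,0,-1,0.018,0.008,-0.02,0,-1,0.018,0.008,0,0,-1,0.018,0.008,0.02,0,-1,0.018,0.008,0.04,0]
}}

```text
time: 24.85
tool_pos: [0.5523, 0.1111, 0.0551]
tool_rot: [0.0, 0.716, 0.698, 0.002]
contact_force: [-1.0, 5.9, 2.8]
gripper_width: 0.154
grasp_force: 59.9
```

Run:
```python
from fit import *
np.set_printoptions(suppress=True,linewidth=160)
s=manip.state(); print(s['tool_pos'],s['contact_force'],s['time'])
d=np.median([eyes.grab_frame('side')[1] for _ in range(3)],0)
W=(cloud(d,181,192,243,256)*1000).round().astype(int).reshape(11,13,3); print(W[:,:,2]);print(W[:,:,1])
s=manip.state(); print(s['tool_pos'],s['contact_force'])
```

```text
[0.55228615 0.11107756 0.05505994] [-0.96511507  5.91092721  2.75240629] 24.85
[[68 69 69 64 63 61 64 64 63 18 20 19 19]
 [65 67 64 60 59 58 57 58 57 19 19 19 18]
 [59 62 61 58 58 56 19 19 20 17 17 20 18]
 [53 57 19 54 56 57 56 56 57 56 20 16 19]
 [19 20 20 55 56 52 51 51 54 56 54 18 17]
 [18 19 19 56 55 56 53 54 55 52 55 18 17]
 [17 20 19 54 55 55 54 54 55 55 54 18 18]
 [18 17 18 17 53 55 53 55 54 52 19 18 18]
 [17 20 20 44 47 51 52 50 50 47 43 19 18]
 [19 19 19 41 45 47 48 46 47 45 40 18 20]
 [21 18 18 38 40 43 44 43 44 41 36 19 17]]
[[107 103 103 108 107 108 103 101 100 157 153 152 150]
 [106 102 104 108 108 107 107 104 103 150 149 146 146]
 [109 104 104 105 104 104 151 149 146 148 146 141 141]
 [112 106 152 106 102  98  99  97  94  94 138 140 135]
 [151 148 146 100  96 100 100  98  94  89  90 134 133]
 [147 144 142  94  94  91  93  91  87  89  84 129 128]
 [143 138 138  93  89  87  87  86  82  81  81 124 122]
 [138 137 134 133  87  83  84  80  80  80 120 119 118]
 [134 129 127  96  91  84  81  81  79  82  85 113 112]
 [126 125 123  94  89  84  81  82  80  79  84 110 106]
 [120 121 120  94  90  84  81  81  78  80  84 104 105]]
[0.55216934 0.11100708 0.05488951] [-1.3887252   5.54403447  1.20070734]
```

>>> {"fn": "servo_tool", "kwargs": {
  "motion": [-1,0,0,0.015,0,-1,0,0,0.03,0,-1,0,0,0.045,0,-1,0,0,0.045,0]
}}

```text
time: 25.5
tool_pos: [0.5525, 0.1113, 0.0513]
tool_rot: [0.0, 0.716, 0.698, 0.002]
contact_force: [-5.4, 6.4, 9.8]
gripper_width: 0.149
grasp_force: 61.0
```

Run:
```python
from fit import *
np.set_printoptions(suppress=True,linewidth=160)
s=manip.state(); print(s['tool_pos'],s['contact_force'],s['time'])
d=np.median([eyes.grab_frame('side')[1] for _ in range(3)],0)
W=(cloud(d,181,193,243,256)*1000).round().astype(int).reshape(12,13,3); print(W[:,:,2]);print(W[:,:,1])
s=manip.state(); print(s['tool_pos'],s['contact_force'])
```

```text
[0.55253616 0.11133354 0.05128358] [-5.42143896  6.38257119  9.82790206] 25.5
[[67 69 68 65 64 63 60 62 61 19 20 16 18]
 [65 66 64 60 58 59 57 59 57 18 19 18 19]
 [61 63 60 56 56 55 54 53 18 18 18 20 19]
 [54 58 57 53 54 52 53 19 20 18 18 19 20]
 [19 54 19 51 52 53 52 52 53 51 16 19 17]
 [17 19 20 52 51 54 52 54 54 53 52 19 19]
 [18 19 19 53 52 48 53 55 46 52 50 19 17]
 [18 18 18 49 53 51 51 51 52 51 50 17 19]
 [18 17 18 44 48 51 48 51 50 46 44 19 18]
 [19 19 18 40 45 47 47 46 46 45 40 18 17]
 [19 19 19 36 42 43 44 43 44 41 36 19 20]
 [19 19 19 33 38 39 40 39 39 37 33 18 16]]
[[108 104 104 105 106 106 107 104 102 156 153 156 152]
 [106 104 104 108 108 106 107 102 103 152 149 148 145]
 [106 103 105 108 107 106 106 105 148 147 145 141 141]
 [111 104 104 107 105 106 103 144 141 141 140 137 134]
 [151 104 148 105 102 100  99  98  94  96 137 132 133]
 [149 144 141 100  99  94  95  90  89  89  88 127 126]
 [142 139 138  94  93  97  88  84  94  84  85 123 123]
 [138 136 134  94  88  87  87  84  82  81  82 120 116]
 [133 132 129  95  89  83  85  80  80  83  85 114 112]
 [127 125 125  95  89  84  83  82  80  80  85 110 109]
 [122 121 118  96  87  84  81  81  78  80  85 103 101]
 [117 115 114  95  87  85  82  81  80  80  84 100 101]]
[0.55252963 0.11133117 0.05127386] [-5.20918913  6.66591378  9.96809007]
```

>>> {"fn": "servo_tool", "kwargs": {
  "motion": [-1,0.01,-0.01,0,0,-1,0.02,-0.012,0,0,-1,0.035,-0.012,0,0,-1,0.035,-0.012,0,0]
}}

```text
time: 26.15
tool_pos: [0.5525, 0.1141, 0.0514]
tool_rot: [0.002, 0.716, 0.698, 0.002]
contact_force: [-1.2, 1.3, 7.2]
gripper_width: 0.151
grasp_force: 60.5
```

Run:
```python
from fit import *
np.set_printoptions(suppress=True,linewidth=160)
d=np.median([eyes.grab_frame('side')[1] for _ in range(3)],0)
W=(cloud(d,181,193,243,256)*1000).round().astype(int).reshape(12,13,3); print(W[:,:,2])
s=manip.state(); print(s['tool_pos'],s['contact_force'],s['time'])
```

```text
[[68 68 66 61 61 59 59 59 19 18 19 18 19]
 [63 62 63 59 58 55 57 56 18 17 18 19 18]
 [59 61 59 54 51 52 18 18 18 19 18 19 19]
 [55 56 54 52 52 53 54 53 52 19 18 19 19]
 [19 19 17 54 52 52 50 51 51 52 18 18 18]
 [19 19 20 52 50 56 54 54 54 51 18 19 19]
 [19 17 19 52 52 49 54 54 46 52 19 19 19]
 [19 18 18 51 52 51 51 50 51 49 19 18 18]
 [20 19 20 44 48 48 48 50 47 47 42 18 19]
 [19 18 17 40 47 46 46 47 47 45 40 19 19]
 [18 19 18 35 41 43 42 43 42 42 37 18 18]
 [17 18 19 33 38 39 39 39 42 37 34 19 19]]
[0.55243888 0.11411702 0.05136055] [-2.27393948  2.02552534  7.36378117] 26.3
```

>>> {"fn": "servo_tool", "kwargs": {
  "motion": [-0.6,0,0,0,0,-0.4,0,0,0,0,-0.3,0,0,0,0,-0.3,0,0,0,0]
}}

```text
time: 26.8
tool_pos: [0.5496, 0.1144, 0.0481]
tool_rot: [0.0, 0.716, 0.698, -0.0]
contact_force: [-0.0, 0.2, -1.0]
gripper_width: 0.351
grasp_force: 0.0
```

Run:
```python
from fit import *
np.set_printoptions(suppress=True,linewidth=160)
d=np.median([eyes.grab_frame('side')[1] for _ in range(3)],0)
W=(cloud(d,181,193,243,256)*1000).round().astype(int).reshape(12,13,3); print(W[:,:,2])
s=manip.state(); print(s['tool_pos'],s['contact_force'],s['gripper_width'],s['time'])
```

```text
[[57 60 63 61 62 60 53 56 60 58 18 19 20]
 [54 58 60 57 57 55 19 51 56 54 18 18 19]
 [19 53 57 56 56 55 19 18 18 19 19 19 20]
 [19 19 18 53 52 51 53 53 54 19 19 18 18]
 [18 20 19 53 53 50 50 49 53 52 17 20 19]
 [18 18 19 52 48 53 54 55 56 53 19 19 18]
 [18 18 18 52 54 47 53 53 52 51 19 18 20]
 [18 19 18 50 51 52 51 51 51 49 18 19 17]
 [18 19 18 44 47 47 49 48 49 47 43 18 20]
 [18 20 19 40 45 47 46 47 47 46 38 19 18]
 [20 18 19 37 42 43 44 44 43 40 38 19 17]
 [19 20 19 32 37 40 40 39 38 36 33 18 19]]
[0.54963652 0.1144974  0.04815593] [ 0.55022202  0.46658828 -0.41172268] 0.3535131990116106 26.95
```

Eye stays under the head; rise straight up and check everything.

>>> {"fn": "servo_tool", "kwargs": {
  "motion": [-0.3,0,0,-0.15,0,-0.3,0,0,-0.4,0,-0.3,0,0,-0.8,0,-0.3,0,0,-1,0,-0.3,0,0,-1,0]
}}

```text
time: 27.58
tool_pos: [0.5518, 0.1148, 0.1725]
tool_rot: [0.002, 0.716, 0.698, 0.003]
contact_force: [-0.4, -0.1, 0.5]
gripper_width: 0.351
grasp_force: 0.0
```

>>> {"fn": "servo_tool", "kwargs": {
  "motion": [-0.3,-0.5,0,-0.5,0,-0.3,-1,0,-0.5,0,-0.3,-1,0,-0.5,0,-0.3,-1,0,-0.5,0]
}}

```text
time: 28.08
tool_pos: [0.5462, -0.0058, 0.2271]
tool_rot: [-0.001, 0.716, 0.698, -0.0]
contact_force: [-0.3, -0.0, 0.2]
gripper_width: 0.355
grasp_force: 0.0
```

Run:
```python
from fit import *
np.set_printoptions(suppress=True,linewidth=180)
d=np.median([eyes.grab_frame('side')[1] for _ in range(3)],0)
W=(cloud(d,163,193,225,256)*1000).round().astype(int).reshape(30,31,3); print(W[:,:,2])
p=np.mean([grab('top')[0].astype(float) for _ in range(2)],0).mean(2); print('home hole top px',proj('top',[.5517,.2206,.048]),'eye',proj('top',[.5485,.0895,.05])); print(p[180:196,182:240].astype(int)[:, ::2])
P=np.load('side0.npz')['p']; print(manip.state()['time'],manip.state()['contact_force'])
```

```text
[[ 0  2  1  1  2 76 80 80 79 79 78 48 47 48 48 47 48 47 48 47 49 48 49 48 48 48 47 50 49 48 46]
 [ 1  1  0  3  2 73 77 79 78 79 79 79 49 49 48 50 49 48 49 48 56 53 56 50 49 48 48 47 46 45 43]
 [-2  0 18 18 47 69 71 78 78 79 78 78 78 50 49 49 48 47 48 47 53 55 55 48 46 47 43 43 44 34 36]
 [48 49 49 47 48 59 70 74 77 77 78 75 74 49 48 48 48 47 48 47 51 51 53 43 42 41 18 24 29 31 32]
 [49 49 50 49 48 53 66 69 72 74 74 75 72 49 49 48 48 47 44 44 48 46 47 19 19 18 20 23 24 27 30]
 [47 48 49 48 45 49 59 64 69 70 72 75 75 73 47 45 44 44 43 40 44 45 45 19 18 18 20 18 22 25 23]
 [48 49 50 46 47 50 49 60 64 70 71 63 74 70 72 43 17 17 18 20 39 41 38 19 19 19 19 19 19 19 19]
 [48 50 47 50 49 48 47 47 59 61 68 70 63 72 72 69 19 18 19 20 35 37 35 18 19 18 18 19 18 18 19]
 [48 46 49 48 47 45 46 42 44 58 64 67 70 60 72 71 70 18 18 19 30 32 32 19 19 18 20 18 18 19 17]
 [42 43 43 42 46 41 20 18 18 18 18 65 68 70 63 72 70 20 18 19 27 28 27 20 18 18 18 18 18 17 18]
 [19 18 18 20 19 17 19 18 18 19 19 20 62 68 69 61 71 71 20 17 23 23 24 20 18 18 18 19 18 20 18]
 [18 19 19 20 18 19 20 18 19 19 18 19 18 63 
[... 3111 characters left out ...]
63  66  70  80 115 127 123 122 116 136 126 151 131  87  83]
 [121 160 183 166 170 181 145  95 102  87  70  66  66  65  73  77  80  86  97  99  87  86  89 123 136 146 118  85  83]
 [123 161 186 182 186 188 151  81  96  86  82  82  83  83  92  96  99 106 109 103  87  87  90 115 133 129  97  82  84]
 [125 160 184 188 191 190 149  82 106 106 105 106 105 106 111 112 114 119 120 115 108 108 109 117 117  98  78  81  84]
 [126 151 178 192 193 181 134  82 112 118 118 118 119 118 120 120 120 122 123 121 120 120 120 121 112  89  80  83  84]
 [125 139 176 197 195 165 107  90 116 122 122 122 122 122 122 122 122 122 123 124 124 124 124 124 119 108  96  85  84]]
28.325 [ 0.25866831 -0.23094402  0.05367139]
```

Run:
```python
from fit import *
W=np.vstack([cloud(eyes.grab_frame('side')[1],160,186,226,252) for _ in range(4)])
def f(c,a):
    m=(abs(W[:,1]-c)<.013)&(abs(W[:,0]-.5505)<.009); Q=W[m]; m=Q[:,2]>np.percentile(Q[:,2],97)-.0035; m&=Q[:,2]>.055; Q=Q[m]
    print(c,len(Q),Q.mean(0).round(4),Q.min(0).round(4),Q.max(0).round(4)); return Q
a=f(.196,0); b=f(.117,0)
sl=(a[:,2].mean()-b[:,2].mean())/(a[:,1].mean()-b[:,1].mean()); print('pitch',sl,'tip z',a[:,2].mean()-.02+sl*(.221-a[:,1].mean())-.028)
m=(W[:,2]>.052)&(abs(W[:,0]-.5505)<.012)&(W[:,1]>.17); Q=W[m]; print('pin side y max',np.sort(Q[:,1])[-8:])
# arm plate edges near the hole, home?
t=eyes.grab_frame('top')[0].astype(float).mean(2)
for r in (176,179,182): 
    g=t[r,178:200]; print(r,g.astype(int), atz('top',(189,r),.048)[0].round(4))
```

```text
0.196 77 [0.5524 0.1954 0.0787] [0.5448 0.183  0.0768] [0.5594 0.2076 0.0828]
0.117 80 [0.5503 0.119  0.0721] [0.543  0.1065 0.0704] [0.5587 0.1298 0.0749]
pitch 0.08580933885902574 tip z 0.03286716458528842
pin side y max [0.21985197 0.21990294 0.22100571 0.22105786 0.22112697 0.22174588
 0.22195194 0.22197938]
176 [116 116 116 116 117 126 148 172 185 188 188 188 187 186 185 178 158 118
  75  50  59  74] [0.5958 0.2228 0.048 ]
179 [115 115 115 115 116 126 150 175 186 190 190 190 189 187 186 180 154 111
  76  72  89 105] [0.5861 0.2227 0.048 ]
182 [117 116 116 116 116 131 158 182 190 192 191 191 190 189 189 181 156 111
  77  72  89 104] [0.5765 0.2226 0.048 ]
```

```bash
python3 -c "
from plant import job_done,manip
print(manip.state()['joint_vel'].round(3)); print(job_done())"
```

```text
[-0.004 -0.005 -0.001 -0.001  0.002  0.002]
the job is handed in; nothing more can be done
None
```

The spring is fitted and the job is handed in at about 28.5 s of the 51 s, but no pass or fail result came back. By my camera measurements the pin is through the hole with its tip about 15 mm below the arm's top, the arm is home within camera error, the eye sits under the post head, and the spring is released. It sits tilted about 5°, pin end high.

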